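Clamp a supply box: flip the hex key and lever the cam bolt tight

ROBOT

A 6-joint arm with a two-finger parallel gripper is mounted at the origin on a cart in front of the work surface, level with it; the furniture and walls round the work are solid. World frame = base frame: x ahead of the robot, y to its left, z up, the work surface at z = 0. Lengths are in m, angles in degrees, forces in N, time in s.
With the tool pointing down it reaches from about 0.35 to 0.875 m from the base axis. Payload 4.2 kg.
Tool frame: the origin (TCP) lies at the very end of the fingers, on their centre line; the grasp point (between the pads) lies behind it (r.grip_point_offset is the z of the grasp point in the tool frame, in m); z points along the fingers, y is the direction in which the jaws open and shut (so a half turn about z gives the same grasp; the last joint's range is limited). The gripper opens to 87 mm and grips with 3 to 60 N. Pads are 19 mm wide; open, the fingers measure 117 mm over their backs; the gripper's body (75 mm by 190 mm) begins 51 mm behind the grasp point.
Start: joints at [86.436, 22.042, 0.453, 0, -68.411, -14.817], TCP at [0.197, 0.593, 0.223] pointing down, gripper open.
Joint ranges: [-179.83, 179.83], [-69.29, 118.12], [-61.27, 80.66], [-181.25, 117.63], [-171.15, -9.14], [-177.46, 177.46]. Speed limits (degrees/s): [159.86, 159.86, 180, 180, 180, 180].

INTERFACE

Orientations are given as a 3x3 rotation matrix whose columns are the frame's x, y, z axes.
In Python, from station import r, capture, workorder gives the robot as it stands. The module is installed in compiled form; this text tells all that it offers.
- The arm moves only by the shell command python3 -m crank 'ROWS'. ROWS is JSON, a list of rows, each an object with "delta_rot": the turn, a rotation vector about the tool's x, y, z in rad, a list of three; "linear": the shift along the tool's x, y, z in m, a list of three; "gripper": the opening in per cent of the stroke, from 0 (shut) to 100 (fully open). A call has 1 to 10 rows; each row shifts and turns the commanded pose from where the row before left it, along the tool's axes as they then stand; what a row does not reach is not made up. A row lasts 1/8 s, in which the tool goes at most 62.5 mm and 10.7 degrees, less where a joint would pass 70% of its speed; a pose out of reach is approached as far as the arm can. A call is refused whole if a number of a shift passes 0.0625 or a number of a turn 0.188, either way. A call with a gripper value outside its range is refused whole. The fingers move at their own pace and stop on an object; the grip force is fixed at half the most. Time passes only in rows, so rows that do not move let the fingers close. It gives the time, the measured TCP pose, the force and the opening at its end, in the units of the state.
- r.sense(): the state, without advancing time (a new reading comes with each control period).
- capture(name): name is "scene" or "side" or "wrist"; returns a dict with "img" (480x640x3 uint8, blue, green, red), "fx", "fy", "cx", "cy" (pixels), "world_from_camera" (4x4, takes a point from camera to world coordinates). Camera axes: x right, y down, z forward; pixel columns grow to the right and rows downward; lengths in m; the calibration is good to about 2 mm. The wrist camera is an equidistant fisheye: a pixel r from the principal point sees the ray r / f radians off the axis. A picture is of the moment at which its call begins. There is no depth.
- workorder.finish_job(): hands the job in, once; it reports no verdict.
The state is a dict: "time_s": time; "joints": joint angles; "joint_velocities": joint speeds; "effort": joint torques, N m; "tcp_pos": TCP position; "ee_rot": TCP orientation; "wrist_force": force on the tool from outside, world axes, zero at the start; "moment": the same for the moment, N m; "gripper_width": opening from 0.0 (shut) to 1.0 (fully open).
Only numpy, scipy, OpenCV 4.12 (cv2) and the standard library are available. Lean on these libraries where they do the work, as an engineer would, in place of code of your own. Each camera call takes 0.05 s, during which the arm holds its last target.

TASK

Push the grey supply box back along the clamping plate, nudging its two near corners in turn so that it stays square, until its far side is flush against the stop blocks. Then draw the hex key out of the cam bolt on the left, flip it so that its short arm goes fully down into the bolt and its long arm lies level, and use the long arm as a lever to turn the stiff bolt a full quarter turn clockwise (seen from above), so that the jaw holds the box against the right fence. Leave the key in the bolt, do not drop it on the way, and leave the other things on the bench where they are.

Things in the scene. Friction and masses are not known exactly. Their poses are not given: they have to be found in the camera images.
- clamp_plate: Aluminium clamping plate, 215 (x) x 292 (y) x 12 mm thick, fixed; origin at the centre of its underside, x away from the robot, y left. On it two steel stop blocks at the far side (faces at x = 83 mm), a steel fence on the right (inner face at y = -125 mm, x = -38 to 74 mm), all 28 mm high, and on the left a sprung sliding jaw with the cam bolt behind it (axis at x = 8, y = 120 mm).
- home (a point): Where the middle of the supply box's underside belongs, on the plate's top: box against the stop blocks (its +x side) and the fence (its -y side). Axes as the plate. With the jaw open the lane from fence to jaw is 6.6 mm wider than the box.
- supply_box: Grey die-cast box, 110 (x) x 200 (y) x 42 mm high, 0.6 to 0.95 kg, pushed along with 3 to 7 N; origin at the middle of its underside. It starts 30 to 50 mm on the robot's side of home, roughly square, between fence and jaw. The jaw takes up the last sideways gap, so only the far side must be flush before clamping.
- cam_bolt (a joint): Turn of the cam bolt, rad: 0 = open (start) to 1.571 = its stop, a quarter turn clockwise from above. Stiff: 0.5 N m all the way (4 N at 125 mm of lever); stays where left; do not force it past the stop. Its dark spiral disc, 20 to 28 mm in radius, drives the jaw 8 mm to the right, which grips the box over the last 15 degrees; on the disc a bright socket head, 33 mm across, top 60 mm above the bench.
- socket_top (a point): Middle of the mouth of the head's hexagonal socket, on the bolt's vertical axis, 60 mm above the bench. Socket 18.1 mm across flats, 20 mm deep (the end of the key's short arm is bevelled by 1.5 mm). At joint 0 two of its flats face 27 degrees left of the plate's x. The key fits in six positions 60 degrees apart, with about 7 degrees of free play either way.
- socket_floor (a point): Middle of the socket's floor, 40 mm above the bench.
- hex_key: Dark steel L-shaped hex key, 17 mm across flats, 0.38 kg. Origin where the arms' centre lines meet (bend radius 24 mm); long arm along its -z, short arm along its +x; both have two flats facing +-y, so can be pinched along y. At the start the long arm stands in the socket (it may lean 4 degrees), the short arm level on top, pointing left.
- long_tip (a point): Middle of the end of the key's long arm, 151.5 mm from the key's origin. The key's centre of mass lies on the long arm, about 55 mm from the origin.
- short_tip (a point): Middle of the end of the short arm, 54.5 mm from the key's origin. Turned 90 degrees about its own y until +x points down, the key fits the socket again with no other turn; pinched on the long arm with the tool tilted 45 degrees towards +x, it ends with the tool tilted 45 degrees the other way. Seated, its origin is 94.5 mm up; it may sag 7 degrees when let go.
- grease: Bystander: small round tin with a green lid, 69 mm wide, 28 mm high; origin under its centre.
- measure: Bystander: yellow tape measure, 36 x 80 x 62 mm, standing; origin under its centre.
- spanner: Bystander: open-ended spanner lying flat, 137 mm long, 8 mm thick; origin under its middle.
- pen: Bystander: grey marker pen lying flat near the bench's front edge, 15 mm thick, 130 mm long; origin under its middle.

How it is judged (in metres and radians):
On the way, in this order (a step that is already met when the one before it is completed fails the run):
1. the box stands flush against the stop blocks while the cam is still open (x of supply_box in the frame of home above -0.003 m and angle between the x axis of supply_box and the x axis of clamp_plate, either way round below 0.04 rad and z of supply_box in the frame of home below 0.003 m and value of joint cam_bolt below 0.3 rad), for 0.2 s.
2. the key is flipped: short arm fully down in the bolt's socket, long arm level, the cam not yet turned (distance between short_tip and socket_floor below 0.007 m and angle between the x axis of hex_key and the z axis of clamp_plate, either way round below 0.22 rad and value of joint cam_bolt below 0.3 rad), for 0.2 s.
At the end, for the whole second after the job is handed in: Cam bolt turned at least 1.38 rad; box on the plate, within 3 mm of the stop blocks, within 1.5 mm of the fence and square within 0.04 rad; key's short arm in the socket, its tip within 7 mm of the floor, long arm level within 0.22 rad; all at rest (value of joint cam_bolt above 1.38 rad and x of supply_box in the frame of home above -0.003 m and angle between the x axis of supply_box and the x axis of clamp_plate, either way round below 0.04 rad and z of supply_box in the frame of home below 0.003 m and y of supply_box in the frame of home below 0.0015 m and distance between short_tip and socket_floor below 0.007 m and angle between the x axis of hex_key and the z axis of clamp_plate, either way round below 0.22 rad and linear speed of hex_key below 0.02 m/s and linear speed of supply_box below 0.01 m/s); the robot touches nothing.
It fails at once if the hex key is dropped onto the bench or the plate (height (world z) of hex_key below 0.06 m).
It fails at once if another thing on the bench is shoved aside by more than 30 mm (distance of any of grease, measure, spanner, pen from where it was at the start of the episode above 0.03 m).
It also fails if it takes over 72 s, if anything falls off the work surface, if the arm or the gripper's body presses on something with over 40 N, if the wrist force passes 120 N, or if a joint passes its speed limit or range.

## Working session

There is one attempt and no reset: what is moved stays moved. The work goes in short steps, Python scripts to look and compute and a shell command to move; the robot and the scene stay as the last step left them, time stands still between calls to the robot, and variables do not carry over. Pictures are saved under pics/ and viewed, and the job is handed in when it is done.

```bash
mkdir -p pics; ls; python3 - <<'E'
from station import r,capture
import cv2
s=r.sense();print(s, r.grip_point_offset)
for n in("scene","side","wrist"):
    c=capture(n);cv2.imwrite(f"pics/{n}0.png",c["img"]);print(n,c["fx"],c["fy"],c["cx"],c["cy"],c["world_from_camera"].round(4).tolist() if hasattr(c["world_from_camera"],'round') else c["world_from_camera"])
E
```

```text
pics
{'time_s': 0.0, 'joints': array([ 8.64348039e+01,  2.20907794e+01,  3.79736964e-01, -3.11392628e-02,
       -6.84104489e+01, -1.48180392e+01]), 'joint_velocities': array([-0.0477751 ,  0.02024727,  0.04051592, -0.03273349, -0.0567192 ,
       -0.03439065]), 'effort': array([-1.83362658e-04, -3.90673220e+01,  1.87403280e+01,  4.21989262e+00,
        1.08936671e-02, -1.92749039e-04]), 'tcp_pos': array([0.19687311, 0.59254532, 0.22145355]), 'ee_rot': array([[ 9.48905091e-01, -3.15560965e-01, -6.36229650e-04],
       [-3.15561602e-01, -9.48902803e-01, -2.08484402e-03],
       [ 5.41752921e-05,  2.17908875e-03, -9.99997624e-01]]), 'wrist_force': array([ 0.36474164,  0.14069157, -0.70895526]), 'moment': array([ 0.01830672, -0.00080481, -0.00800086]), 'gripper_width': 1.0006209818764946} -0.0187
scene 565.2355863164701 565.2355863164701 323.64056484365506 251.788412670845 [[-0.8933, -0.3086, 0.3267, 0.2816], [-0.4493, 0.6276, -0.6358, 0.7922], [-0.0088, -0.7147, -0.6993, 0.802], [0.0, 0.0, 0.0, 1.0]]
side 589.7444875757728 589.7444875757728 326.2783326988211 240.33372726985448 [[-0.9971, -0.042, 0.0627, 0.5197], [-0.0755, 0.5289, -0.8453, 1.1396], [0.0024, -0.8476, -0.5306, 0.7313], [0.0, 0.0, 0.0, 1.0]]
wrist 371.64829954431775 371.64829954431775 316.6453377786069 240.32116073328712 [[-0.3153, -0.9132, -0.2583, 0.2676], [-0.949, 0.3042, 0.0831, 0.5688], [0.0027, 0.2713, -0.9625, 0.3845], [0.0, 0.0, 0.0, 1.0]]
```

View pics/scene0.png

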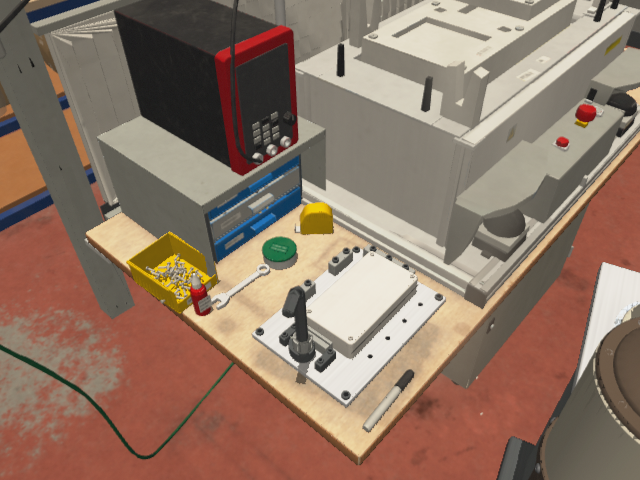

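View pics/side0.png

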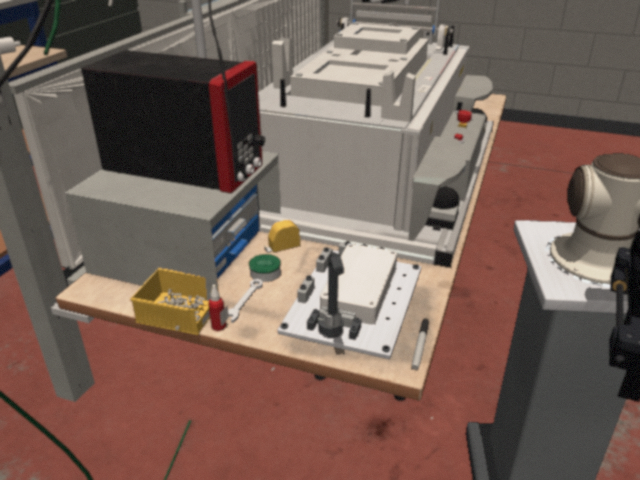

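View pics/wrist0.png

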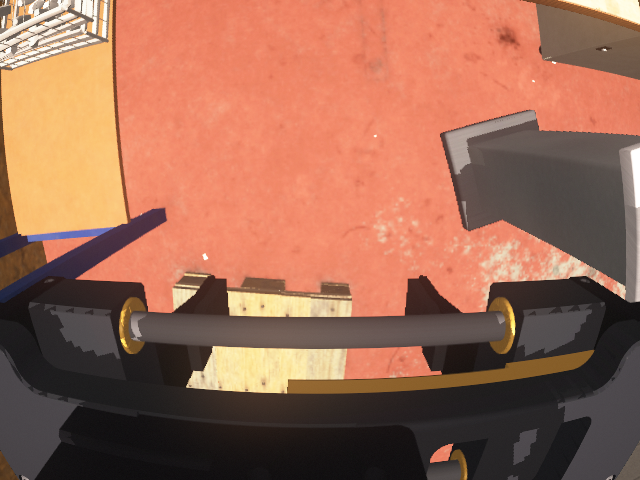

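The scene view shows the plate at about (255–445, 250–400), the key standing at (300,330), the box at (360,300), and the pen at (388,400). I'll zoom in for exact features.

```bash
python3 - <<'E'
import cv2
a=cv2.imread("pics/scene0.png")[235:415,240:450];cv2.imwrite("pics/sc_z.png",cv2.resize(a,None,fx=3.3,fy=3.3,interpolation=cv2.INTER_CUBIC))
a=cv2.imread("pics/side0.png")[230:380,270:440];cv2.imwrite("pics/si_z.png",cv2.resize(a,None,fx=4,fy=4,interpolation=cv2.INTER_CUBIC))
E
```

```text
(no output)
```

View pics/sc_z.png

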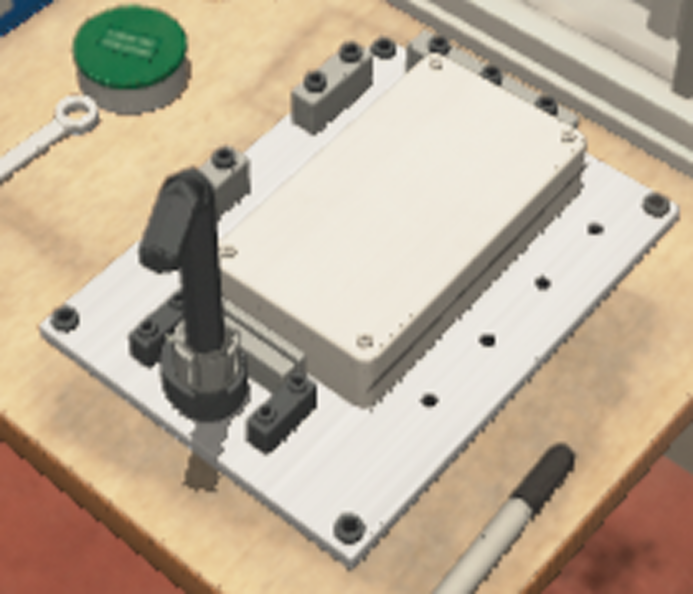

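View pics/si_z.png

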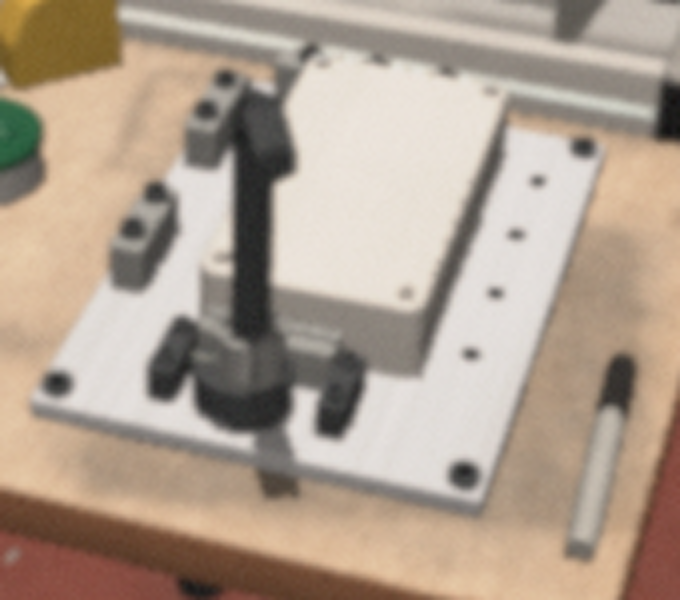

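```bash
cat > h.py <<'E'
import numpy as np, cv2
from station import r,capture
from scipy.spatial.transform import Rotation as R
def ray(c,u,v,fish=False):
    x=(u-c["cx"])/c["fx"];y=(v-c["cy"])/c["fy"]
    if fish:
        t=np.hypot(x,y);d=np.array([x/t*np.sin(t),y/t*np.sin(t),np.cos(t)]) if t>1e-9 else np.array([0,0,1.])
    else: d=np.array([x,y,1.])
    T=np.array(c["world_from_camera"]);d=T[:3,:3]@d
    return T[:3,3],d/np.linalg.norm(d)
def onz(c,u,v,z,fish=False):
    o,d=ray(c,u,v,fish);return o+d*(z-o[2])/d[2]
def tri(*rays):
    A=sum(np.eye(3)-np.outer(d,d) for o,d in rays);b=sum((np.eye(3)-np.outer(d,d))@o for o,d in rays)
    return np.linalg.solve(A,b)
def proj(c,p,fish=False):
    T=np.linalg.inv(np.array(c["world_from_camera"]));q=T[:3,:3]@np.array(p)+T[:3,3]
    if fish:
        rr=np.hypot(q[0],q[1]);t=np.arctan2(rr,q[2]);return np.array([c["cx"]+c["fx"]*t*q[0]/rr,c["cy"]+c["fy"]*t*q[1]/rr])
    return np.array([c["cx"]+c["fx"]*q[0]/q[2],c["cy"]+c["fy"]*q[1]/q[2]])
def step(p,Rw,s=None):
    "tool-frame shift and rotvec from current to target"
    s=s or r.sense();R0=np.array(s["ee_rot"])
    return R0.T@(np.array(p)-s["tcp_pos"]), R.from_matrix(R0.T@Rw).as_rotvec()
def pad(name,u,v):
    pass
E
cat > t1.py <<'E'
from h import *
S=capture("scene");D=capture("side")
z=lambda u,v:(240+u/3.3,235+v/3.3)
y=lambda u,v:(270+u/4,230+v/4)
f=lambda p:p.round(4).tolist()
print("plate scene", [f(onz(S,*z(*p),.012)) for p in [(40,328),(350,555),(680,208)]])
print("plate side", [f(onz(D,*y(*p),.012)) for p in [(32,402),(482,505),(604,152)]])
print("key corner", f(tri(ray(S,*z(190,185)),ray(D,*y(250,108)))))
print("short end", f(tri(ray(S,*z(157,255)),ray(D,*y(278,162)))))
print("box top sc", [f(onz(S,*z(*p),.054)) for p in [(368,365),(590,145),(432,52),(212,240)]])
print("box top si", [f(onz(D,*y(*p),.054)) for p in [(418,312),(508,97),(315,52),(203,262)]])
E
python3 t1.py
```

```text
plate scene [[0.6701, 0.3127, 0.012], [0.4666, 0.3618, 0.012], [0.3939, 0.0833, 0.012]]
plate side [[0.67, 0.3137, 0.012], [0.4639, 0.366, 0.012], [0.3943, 0.0889, 0.012]]
key corner [0.5694, 0.3184, 0.1825]
short end [0.5564, 0.3684, 0.1924]
box top sc [[0.4932, 0.286, 0.054], [0.446, 0.099, 0.054], [0.552, 0.0702, 0.054], [0.5992, 0.2497, 0.054]]
box top si [[0.4942, 0.2863, 0.054], [0.4486, 0.1035, 0.054], [0.5508, 0.0675, 0.054], [0.5954, 0.2566, 0.054]]
```

```bash
python3 -m crank '[{"linear":[0.043,0.0384,-0.02],"delta_rot":[0,0,0],"gripper":0},{"linear":[0.043,0.0384,-0.02],"delta_rot":[0,0,0],"gripper":0},{"linear":[0.043,0.0384,-0.02],"delta_rot":[0,0,0],"gripper":0},{"linear":[0.043,0.0384,-0.02],"delta_rot":[0,0,0],"gripper":0},{"linear":[0.043,0.0384,-0.01],"delta_rot":[0,0,0],"gripper":0},{"linear":[0.043,0.0384,-0.01],"delta_rot":[0,0,0],"gripper":0},{"linear":[0.043,0.0384,0],"delta_rot":[0,0,0],"gripper":0},{"linear":[0.043,0.0384,0],"delta_rot":[0,0,0],"gripper":0},{"linear":[0,0,0],"delta_rot":[0,0,0],"gripper":0},{"linear":[0,0,0],"delta_rot":[0,0,0],"gripper":0}]'
python3 - <<'E'
from h import *
c=capture("wrist");s=r.sense();print(s["joints"].round(1),s["tcp_pos"].round(4),s["ee_rot"].round(3).tolist(),s["wrist_force"].round(2));cv2.imwrite("pics/w1.png",c["img"])
E
```

```text
time_s: 1.5
tcp_pos: [0.4266, 0.193, 0.3225]
ee_rot: [[0.949, -0.316, -0.0], [-0.316, -0.949, 0.0], [-0.0, -0.0, -1.0]]
wrist_force: [-0.4, 0.4, -1.5]
gripper_width: 0.021
[ 44.4   3.  -10.1  -0.  -76.9  27.3] [0.4264 0.1935 0.3225] [[0.949, -0.315, -0.0], [-0.315, -0.949, 0.0], [-0.0, -0.0, -1.0]] [-0.22 -0.06 -0.88]
```

View pics/w1.png

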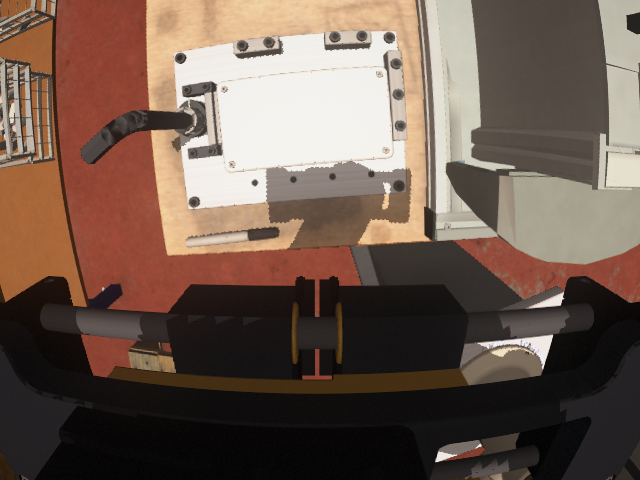

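The wrist view gives a clear top look: plate from (175,53) to (408,205), box from (217,82) to (392,170), bolt head at about (190,118).

```bash
python3 - <<'E'
import cv2
a=cv2.imread("pics/w1.png")[20:225,160:425];cv2.imwrite("pics/w1z.png",cv2.resize(a,None,fx=3,fy=3,interpolation=cv2.INTER_CUBIC))
E
```

```text
(no output)
```

View pics/w1z.png

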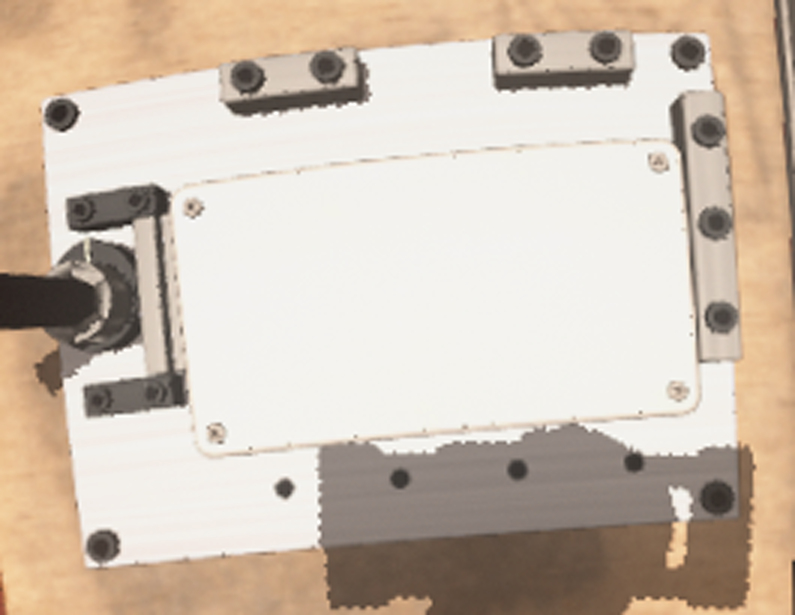

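```bash
cat > t2.py <<'E'
from h import *
c=capture("wrist")
# capture pose same
z=lambda u,v:onz(c,160+u/3,20+v/3,Z,True)
Z=.012
P=np.array([z(*p)[:2] for p in [(40,100),(709,33),(86,568),(740,516)]])
M=np.array([[.1075,.146],[.1075,-.146],[-.1075,.146],[-.1075,-.146]])
S=capture("scene");D=capture("side")
zs=lambda u,v:onz(S,240+u/3.3,235+v/3.3,.012)[:2]
ys=lambda u,v:onz(D,270+u/4,230+v/4,.012)[:2]
def fit(M,P):
    m,p=M.mean(0),P.mean(0);A,B=M-m,P-p
    th=np.arctan2((A[:,0]*B[:,1]-A[:,1]*B[:,0]).sum(),(A*B).sum());Rm=np.array([[np.cos(th),-np.sin(th)],[np.sin(th),np.cos(th)]])
    t=p-Rm@m;return th,t,P-(M@Rm.T+t)
th,t,e=fit(M,P);print("wrist",np.degrees(th),t,(e*1000).round(1).tolist())
for n,Q in(("scene",[zs(40,328),zs(350,555),zs(680,208)]),("side",[ys(32,402),ys(482,505),ys(604,152)])):
    a,b,e=fit(M[[0,2,3]],np.array(Q));print(n,np.degrees(a),b,(e*1000).round(1).tolist())
Rm=np.array([[np.cos(th),-np.sin(th)],[np.sin(th),np.cos(th)]])
Z=.054
Q=np.array([z(*p)[:2] for p in [(193,207),(658,161),(678,390),(217,433)]])
q=(Q-t)@Rm;print("screws plate mm",(q*1000).round(1).tolist(),"centre",(q.mean(0)*1000).round(1))
d=q[1]-q[0];print("yaw",np.degrees(np.arctan2(d[0],-d[1])), np.degrees(np.arctan2((q[2]-q[3])[0],-(q[2]-q[3])[1])))
print("bolt",t+Rm@[.008,.12])
E
python3 t2.py
```

```text
wrist -13.984848981963433 [0.53389595 0.19424331] [[-1.0, -0.0], [-0.9, 0.4], [0.8, -0.5], [1.1, 0.2]]
scene -14.084330702819438 [0.53310832 0.19663946] [[-2.8, 0.6], [2.2, -2.6], [0.6, 2.1]]
side -14.290420442403088 [0.53209264 0.20019985] [[-2.3, -1.4], [-0.1, -2.2], [2.4, 3.6]]
screws plate mm [[39.1, 69.1], [41.8, -111.0], [-48.5, -112.7], [-51.2, 67.8]] centre [ -4.7 -21.7]
yaw 0.880423498412856 0.8463495308785879
bolt [0.57065866 0.30875315]
```

```bash
cat >> h.py <<'E'
TH=np.radians(-14.05);PC=np.array([.5333,.1955])
RP=np.array([[np.cos(TH),-np.sin(TH),0],[np.sin(TH),np.cos(TH),0],[0,0,1]])
def pl(x,y,z): # plate mm -> world (z world mm)
    q=RP@[x/1e3,y/1e3,0];return np.array([PC[0]+q[0],PC[1]+q[1],z/1e3])
def topl(p):
    return RP.T@(np.array(p)-[PC[0],PC[1],0])*1e3
def frame(xa,ya,za):
    return np.column_stack([xa,ya,za])
def tilt(deg,yaw=0): # in plate axes: fingers point forward by deg; tool y = -plate y
    a=np.radians(deg);M=np.column_stack([[np.cos(a),0,np.sin(a)],[0,-1,0],[np.sin(a),0,-np.cos(a)]])
    return RP@R.from_euler('z',yaw,degrees=True).as_matrix()@M
def plan(p,Rw,n,p0=None,R0=None):
    s=r.sense();R0=np.array(s["ee_rot"]) if R0 is None else R0;p0=s["tcp_pos"] if p0 is None else p0
    rv=R.from_matrix(R0.T@Rw).as_rotvec()/n;dR=R.from_rotvec(rv).as_matrix();Rc=R0;d=(np.array(p)-p0)/n
    print("rot/row",rv.round(4).tolist(),"deg/row",np.degrees(np.linalg.norm(rv)).round(2),"mm/row",(np.linalg.norm(d)*1e3).round(1))
    for i in range(n): print((Rc.T@d).round(4).tolist());Rc=Rc@dR
E
python3 - <<'E'
from h import *
Rt=tilt(28)
plan(pl(-92,35,90),Rt,6)
plan(pl(-92,35,28),Rt,2,pl(-92,35,90),Rt)
E
```

```text
rot/row [0.003, 0.0814, -0.012] deg/row 4.72 mm/row 40.2
[0.0012, -0.0105, 0.0387]
[-0.0019, -0.0104, 0.0387]
[-0.0049, -0.0103, 0.0385]
[-0.0079, -0.0103, 0.038]
[-0.0108, -0.0103, 0.0373]
[-0.0137, -0.0103, 0.0363]
rot/row [0.0, 0.0, 0.0] deg/row 0.0 mm/row 31.0
[-0.0146, 0.0, 0.0274]
[-0.0146, 0.0, 0.0274]
```

```bash
python3 -m crank '[{"linear":[0.001,-0.0105,0.0387],"delta_rot":[0.003,0.0814,-0.012],"gripper":0},{"linear":[-0.002,-0.0104,0.0387],"delta_rot":[0.003,0.0814,-0.012],"gripper":0},{"linear":[-0.005,-0.0103,0.0385],"delta_rot":[0.003,0.0814,-0.012],"gripper":0},{"linear":[-0.008,-0.0103,0.038],"delta_rot":[0.003,0.0814,-0.012],"gripper":0},{"linear":[-0.011,-0.0103,0.0373],"delta_rot":[0.003,0.0814,-0.012],"gripper":0},{"linear":[-0.0137,-0.0103,0.0363],"delta_rot":[0.003,0.0814,-0.012],"gripper":0},{"linear":[-0.0146,0,0.0274],"delta_rot":[0,0,0],"gripper":0},{"linear":[-0.0146,0,0.0274],"delta_rot":[0,0,0],"gripper":0},{"linear":[0,0,0],"delta_rot":[0,0,0],"gripper":0}]'
python3 - <<'E'
from h import *
s=r.sense();print(topl(s["tcp_pos"]).round(1),s["joints"].round(1),s["wrist_force"].round(2))
Rt=tilt(28)
plan(pl(-70,35,28),Rt,1)
a=Rt.T@RP;print("per 10mm plate x",a[:,0]*.01)
c=capture("side");cv2.imwrite("pics/s2.png",cv2.resize(c["img"][180:400,240:500],None,fx=3,fy=2.7))
E
```

```text
time_s: 2.82
tcp_pos: [0.4614, 0.2397, 0.0632]
ee_rot: [[0.864, -0.264, 0.429], [-0.233, -0.964, -0.125], [0.447, 0.008, -0.895]]
wrist_force: [0.8, -0.8, -0.4]
gripper_width: 0.008
[-80.4  25.4  63.2] [ 40.1  16.9 -57.6  89.9 -21.8 -52.3] [ 0.78 -0.8  -0.37]
rot/row [0.017, 0.0254, -0.016] deg/row 1.98 mm/row 37.9
[-0.0065, -0.0101, 0.036]
per 10mm plate x [8.82947593e-03 2.81884465e-20 4.69471563e-03]
```

View pics/s2.png

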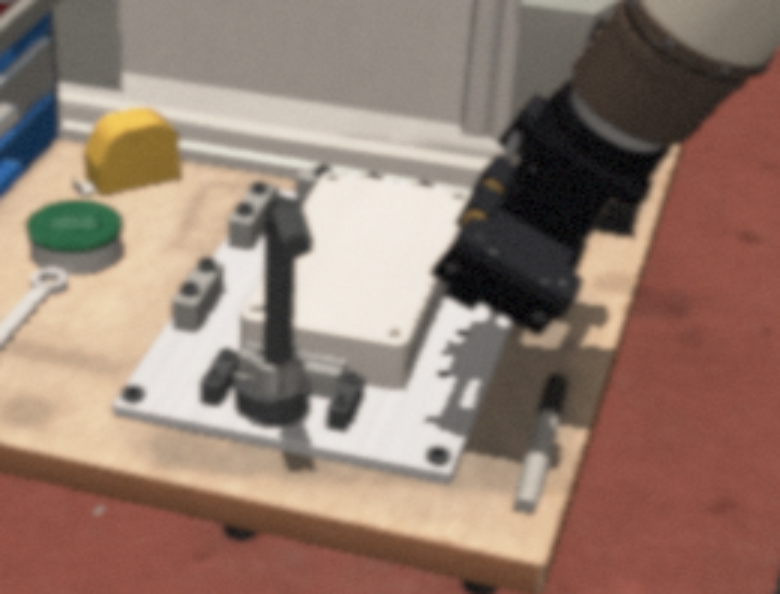

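The 28° tilt runs the wrist near a singularity and stopped 35 mm too high. I'll use a vertical tool with the gripper's long side along plate x instead, which also clears the key.

```bash
python3 - <<'E'
from h import *
Rt=tilt(0,-90)
plan(pl(-97,35,95),Rt,10)
print(Rt.round(3).tolist(), (Rt.T@RP*0.01).round(4).tolist())
E
```

```text
rot/row [-0.0355, -0.0372, 0.1518] deg/row 9.18 mm/row 3.6
[-0.0002, -0.0008, -0.0035]
[-0.0004, -0.0006, -0.0035]
[-0.0006, -0.0004, -0.0035]
[-0.0008, -0.0002, -0.0035]
[-0.001, 0.0001, -0.0035]
[-0.0011, 0.0003, -0.0034]
[-0.0011, 0.0006, -0.0034]
[-0.0011, 0.0009, -0.0033]
[-0.0011, 0.0012, -0.0032]
[-0.001, 0.0015, -0.0031]
[[-0.243, -0.97, 0.0], [-0.97, 0.243, 0.0], [0.0, 0.0, -1.0]] [[0.0, -0.01, 0.0], [-0.01, -0.0, 0.0], [0.0, 0.0, -0.01]]
```

```bash
python3 -m crank '[{"linear":[0,0,-0.02],"delta_rot":[-0.0355,-0.0372,0.1518],"gripper":0},{"linear":[0,0,-0.01],"delta_rot":[-0.0355,-0.0372,0.1518],"gripper":0},{"linear":[-0.001,0,-0.0035],"delta_rot":[-0.0355,-0.0372,0.1518],"gripper":0},{"linear":[-0.001,0,0],"delta_rot":[-0.0355,-0.0372,0.1518],"gripper":0},{"linear":[-0.001,0,0],"delta_rot":[-0.0355,-0.0372,0.1518],"gripper":0},{"linear":[-0.001,0,0],"delta_rot":[-0.0355,-0.0372,0.1518],"gripper":0},{"linear":[-0.001,0.001,0],"delta_rot":[-0.0355,-0.0372,0.1518],"gripper":0},{"linear":[-0.001,0.001,0],"delta_rot":[-0.0355,-0.0372,0.1518],"gripper":0},{"linear":[-0.001,0.001,0],"delta_rot":[-0.0355,-0.0372,0.1518],"gripper":0},{"linear":[-0.001,0.0015,0],"delta_rot":[-0.0355,-0.0372,0.1518],"gripper":0}]'
python3 - <<'E'
from h import *
Rt=tilt(0,-90)
s=r.sense();print(topl(s["tcp_pos"]).round(1),s["joints"].round(1),s["wrist_force"].round(2))
plan(pl(-97,35,90),Rt,2)
E
```

```text
time_s: 4.12
tcp_pos: [0.4492, 0.2525, 0.0886]
ee_rot: [[-0.166, -0.986, 0.026], [-0.986, 0.165, -0.017], [0.013, -0.028, -1.0]]
wrist_force: [0.1, 0.5, -0.4]
gripper_width: 0.008
[-95.5  34.9  88.6] [ 48.5  19.4 -26.6   2.5 -43.8 -59.9] [ 0.08  0.5  -0.39]
rot/row [-0.0143, -0.0059, 0.0395] deg/row 2.43 mm/row 1.1
[-0.0001, 0.0007, -0.0007]
[-0.0001, 0.0008, -0.0007]
```

```bash
python3 -m crank '[{"linear":[0.025,0,0],"delta_rot":[-0.0143,-0.0059,0.0395],"gripper":0},{"linear":[0.025,0,0],"delta_rot":[-0.0143,-0.0059,0.0395],"gripper":0},{"linear":[0,0,0.03],"delta_rot":[0,0,0],"gripper":0},{"linear":[0,0,0.03],"delta_rot":[0,0,0],"gripper":0},{"linear":[0,-0.01,0],"delta_rot":[0,0,0],"gripper":0},{"linear":[0,-0.01,0],"delta_rot":[0,0,0],"gripper":0},{"linear":[0,-0.01,0],"delta_rot":[0,0,0],"gripper":0},{"linear":[0,0,0],"delta_rot":[0,0,0],"gripper":0}]'
python3 - <<'E'
from h import *
Rt=tilt(0,-90)
s=r.sense();print(topl(s["tcp_pos"]).round(1),s["joints"].round(1),s["wrist_force"].round(2))
c=capture("wrist");cv2.imwrite("pics/w3.png",c["img"])
E
```

```text
time_s: 5.12
tcp_pos: [0.4722, 0.1931, 0.0295]
ee_rot: [[-0.241, -0.971, 0.004], [-0.971, 0.241, -0.005], [0.004, -0.005, -1.0]]
wrist_force: [-1.0, -0.0, -0.1]
gripper_width: 0.005
[-58.7 -17.2  29.5] [ 40.7  24.4 -29.4   0.6 -36.3 -55.2] [-0.96 -0.03 -0.09]
```

View pics/w3.png

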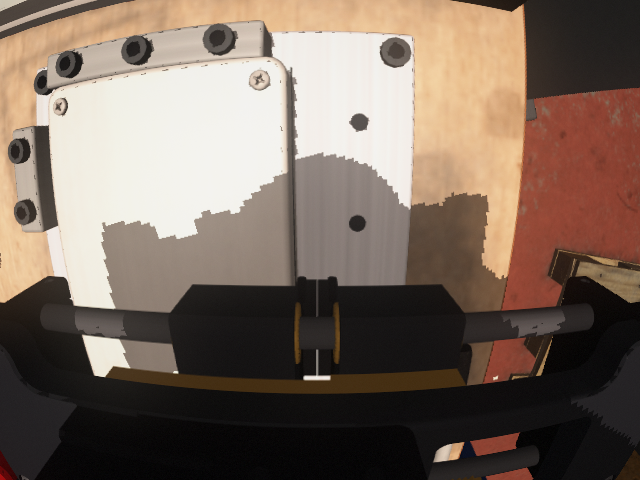

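```bash
python3 -m crank '[{"linear":[0,-0.007,0],"delta_rot":[0,0,0],"gripper":0},{"linear":[0,-0.006,0],"delta_rot":[0,0,0],"gripper":0},{"linear":[0,0,0],"delta_rot":[0,0,0],"gripper":0},{"linear":[0,0,0],"delta_rot":[0,0,0],"gripper":0}]'
python3 - <<'E'
from h import *
s=r.sense();print(topl(s["tcp_pos"]).round(1),s["wrist_force"].round(2))
c=capture("wrist");cv2.imwrite("pics/w4.png",c["img"][0:330,0:440])
c=capture("scene");cv2.imwrite("pics/s4.png",cv2.resize(c["img"][235:415,240:450],None,fx=3.3,fy=3.3,interpolation=cv2.INTER_CUBIC))
c=capture("side");cv2.imwrite("pics/d4.png",cv2.resize(c["img"][230:380,270:440],None,fx=4,fy=4,interpolation=cv2.INTER_CUBIC))
E
```

```text
time_s: 5.68
tcp_pos: [0.4832, 0.1892, 0.0289]
ee_rot: [[-0.24, -0.971, 0.002], [-0.971, 0.24, -0.008], [0.007, -0.003, -1.0]]
wrist_force: [-4.2, 0.0, 4.8]
gripper_width: 0.006
[-47.1 -18.3  28.9] [-4.25  0.03  4.79]
```

View pics/s4.png

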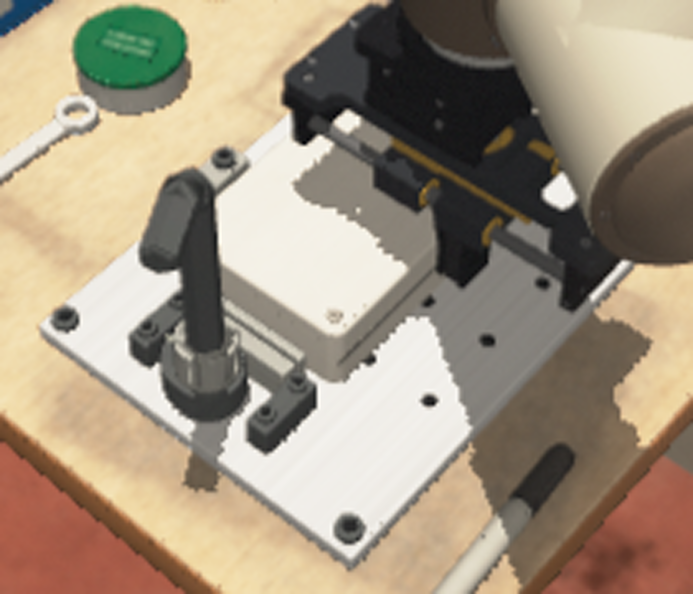

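View pics/w4.png

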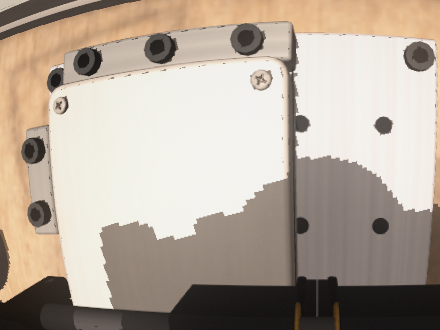

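View pics/d4.png

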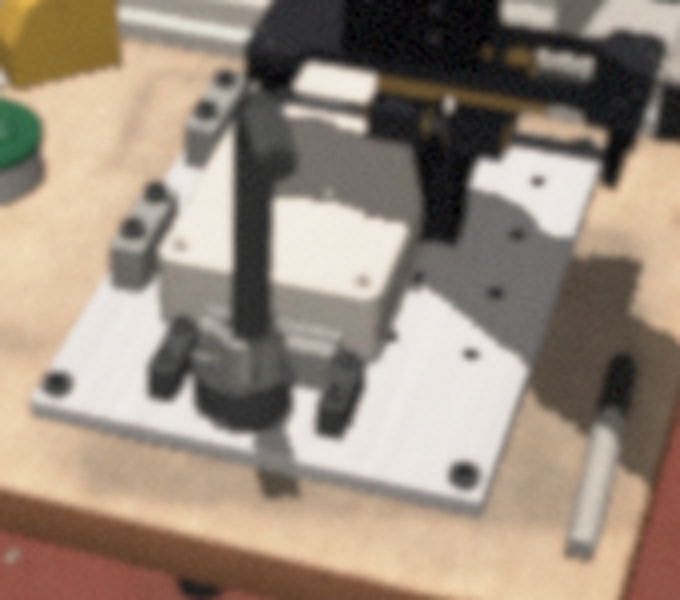

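Box is nearly there: right-side screws in the wrist view at (60,104) and (261,79), left-side screws in the side crop at (180,245) and (362,282). I'll convert these to plate coordinates.

```bash
cat > t3.py <<'E'
from h import *
c=capture("wrist")
f=lambda p:topl(p).round(1)[:2]
print("right far",f(onz(c,60,104,.054,True)),"right near",f(onz(c,261,79,.054,True)))
print("fence/plate screws", f(onz(c,419,56,.012,True)),f(onz(c,385,125,.012,True)))
S=capture("scene");D=capture("side")
print("left far si",f(onz(D,270+180/4,230+245/4,.054)),"left near",f(onz(D,270+362/4,230+282/4,.054)))
print("left near sc",f(onz(S,240+335/3.3,235+316/3.3,.054)))
print("ref start sc: left near",f(onz(S,240+365/3.3,235+342/3.3,.054)),"side left near",f(onz(D,270+406/4,230+292/4,.054)))
E
python3 t3.py
```

```text
right far [  65.  -115.3] right near [ -26.2 -115.7]
fence/plate screws [ -96.5 -136.4] [ -79.5 -100.5]
left far si [60.  65.3] left near [-29.7  65.3]
left near sc [-29.5  65.4]
ref start sc: left near [-51.1  68.2] side left near [-51.  66.]
```

```bash
python3 -m crank '[{"linear":[0,0.012,0],"delta_rot":[0,0,0],"gripper":0},{"linear":[-0.028,0,0],"delta_rot":[0,0,0],"gripper":0},{"linear":[-0.028,0,0],"delta_rot":[0,0,0],"gripper":0},{"linear":[0,-0.011,0],"delta_rot":[0,0,0],"gripper":0},{"linear":[0,-0.007,0],"delta_rot":[0,0,0],"gripper":0},{"linear":[0,0,0],"delta_rot":[0,0,0],"gripper":0},{"linear":[0,0,0],"delta_rot":[0,0,0],"gripper":0}]'
python3 - <<'E'
from h import *
s=r.sense();print(topl(s["tcp_pos"]).round(1),s["wrist_force"].round(2))
E
```

```text
time_s: 6.85
tcp_pos: [0.5027, 0.2414, 0.0279]
ee_rot: [[-0.241, -0.971, 0.002], [-0.971, 0.241, -0.008], [0.007, -0.003, -1.0]]
wrist_force: [-0.8, 0.0, -0.8]
gripper_width: 0.005
[-40.8  37.1  27.9] [-0.85  0.03 -0.81]
```

```bash
python3 -m crank '[{"linear":[0,0.013,0],"delta_rot":[0,0,0],"gripper":0},{"linear":[0.039,0,0],"delta_rot":[0,0,0],"gripper":0},{"linear":[0.039,0,0],"delta_rot":[0,0,0],"gripper":0},{"linear":[0.039,0,0],"delta_rot":[0,0,0],"gripper":0},{"linear":[0,-0.008,0],"delta_rot":[0,0,0],"gripper":0},{"linear":[0,-0.007,0],"delta_rot":[0,0,0],"gripper":0},{"linear":[0,0,0],"delta_rot":[0,0,0],"gripper":0},{"linear":[0,0,0],"delta_rot":[0,0,0],"gripper":0}]'
python3 - <<'E'
from h import *
s=r.sense();print(topl(s["tcp_pos"]).round(1),s["wrist_force"].round(2))
c=capture("scene");cv2.imwrite("pics/s5.png",cv2.resize(c["img"][235:415,240:450],None,fx=3.3,fy=3.3,interpolation=cv2.INTER_CUBIC))
c=capture("side");cv2.imwrite("pics/d5.png",cv2.resize(c["img"][230:380,270:440],None,fx=4,fy=4,interpolation=cv2.INTER_CUBIC))
E
```

```text
time_s: 7.85
tcp_pos: [0.4759, 0.1282, 0.0285]
ee_rot: [[-0.24, -0.971, 0.0], [-0.971, 0.24, -0.008], [0.008, -0.002, -1.0]]
wrist_force: [-4.2, -1.7, 0.3]
gripper_width: 0.005
[-39.3 -79.2  28.5] [-4.22 -1.74  0.29]
```

View pics/s5.png

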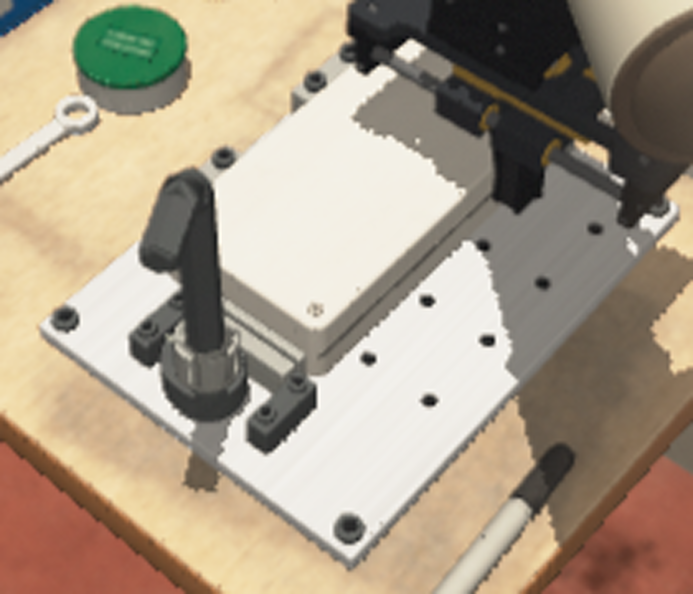

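View pics/d5.png

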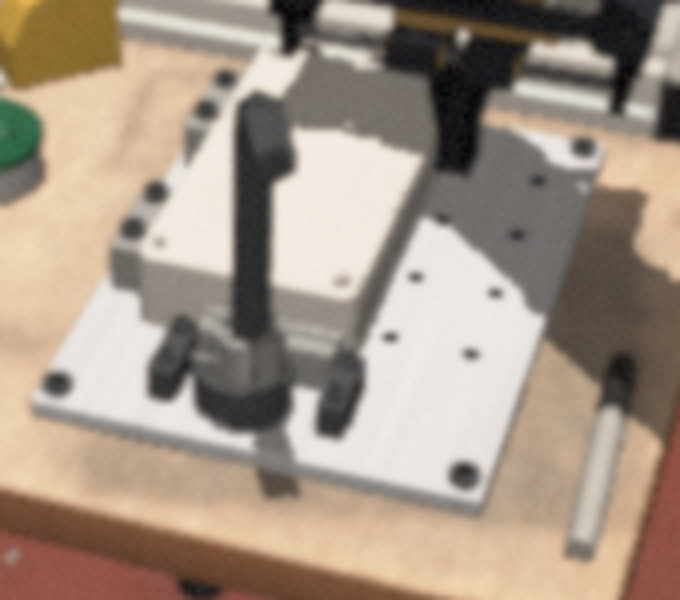

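```bash
python3 -m crank '[{"linear":[0,-0.003,0],"delta_rot":[0,0,0],"gripper":0},{"linear":[0,-0.002,0],"delta_rot":[0,0,0],"gripper":0},{"linear":[0,0,0],"delta_rot":[0,0,0],"gripper":0},{"linear":[0,0,0],"delta_rot":[0,0,0],"gripper":0}]'
python3 - <<'E'
from h import *
s=r.sense();print(topl(s["tcp_pos"]).round(1),s["wrist_force"].round(2))
c=capture("wrist");cv2.imwrite("pics/w6.png",c["img"][0:330,0:440])
E
```

```text
time_s: 8.45
tcp_pos: [0.4794, 0.1273, 0.0285]
ee_rot: [[-0.24, -0.971, -0.002], [-0.971, 0.24, -0.008], [0.008, 0.0, -1.0]]
wrist_force: [-11.2, 4.6, 2.8]
gripper_width: 0.005
[-35.8 -79.3  28.5] [-11.18   4.6    2.83]
```

View pics/w6.png

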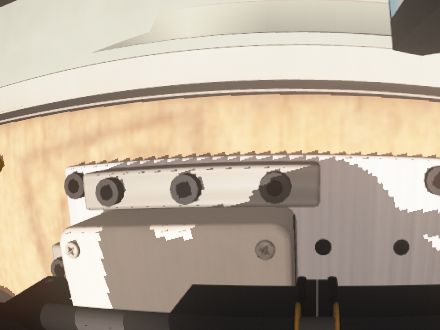

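Right side is against its stop (12 N). Now the left corner.

```bash
python3 -m crank '[{"linear":[0,0.012,0],"delta_rot":[0,0,0],"gripper":0},{"linear":[-0.039,0,0],"delta_rot":[0,0,0],"gripper":0},{"linear":[-0.039,0,0],"delta_rot":[0,0,0],"gripper":0},{"linear":[-0.039,0,0],"delta_rot":[0,0,0],"gripper":0},{"linear":[0,-0.008,0],"delta_rot":[0,0,0],"gripper":0},{"linear":[0,-0.005,0],"delta_rot":[0,0,0],"gripper":0},{"linear":[0,0,0],"delta_rot":[0,0,0],"gripper":0},{"linear":[0,0,0],"delta_rot":[0,0,0],"gripper":0}]'
python3 - <<'E'
from h import *
s=r.sense();print(topl(s["tcp_pos"]).round(1),s["wrist_force"].round(2))
c=capture("scene");cv2.imwrite("pics/s7.png",cv2.resize(c["img"][235:415,240:450],None,fx=3.3,fy=3.3,interpolation=cv2.INTER_CUBIC))
E
```

```text
time_s: 9.5
tcp_pos: [0.5093, 0.2436, 0.0287]
ee_rot: [[-0.24, -0.971, 0.003], [-0.971, 0.24, -0.002], [0.001, -0.003, -1.0]]
wrist_force: [-13.3, 15.5, 2.7]
gripper_width: 0.005
[-35.   40.8  28.7] [-13.25  15.53   2.74]
```

View pics/s7.png

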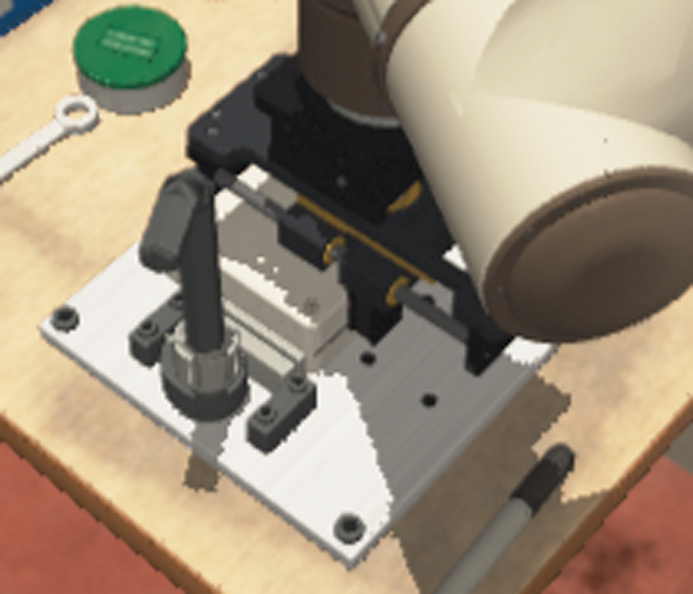

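```bash
python3 -m crank '[{"linear":[0,0.015,0],"delta_rot":[0,0,0],"gripper":0},{"linear":[0.02,0.01,-0.05],"delta_rot":[0,0,0],"gripper":0},{"linear":[0.03,0.0,-0.05],"delta_rot":[0,0,0],"gripper":0},{"linear":[0.02,-0.02,-0.055],"delta_rot":[0,0,0],"gripper":60},{"linear":[0.0,-0.03,-0.055],"delta_rot":[0,0,0],"gripper":60},{"linear":[0,-0.03,-0.055],"delta_rot":[0,0,0],"gripper":60},{"linear":[0,0,0],"delta_rot":[0,0,0],"gripper":60},{"linear":[0,0,0],"delta_rot":[0,0,0],"gripper":60}]'
python3 - <<'E'
from h import *
s=r.sense();print(topl(s["tcp_pos"]).round(1),s["wrist_force"].round(2),s["joints"].round(1))
for n in("wrist","scene","side"):
    c=capture(n);cv2.imwrite(f"pics/{n}8.png",c["img"])
E
```

```text
time_s: 10.55
tcp_pos: [0.5458, 0.1602, 0.2926]
ee_rot: [[-0.242, -0.97, 0.001], [-0.97, 0.242, -0.008], [0.007, -0.002, -1.0]]
wrist_force: [0.2, 0.9, -0.0]
gripper_width: 0.49
[ 20.7 -31.2 292.6] [ 0.24  0.86 -0.02] [ 32.9  14.2  -0.9   0.4 -75.1 -47. ]
```

View pics/wrist8.png

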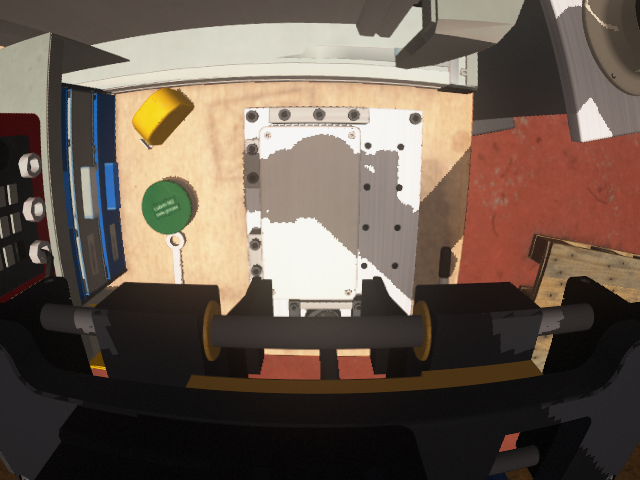

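View pics/scene8.png

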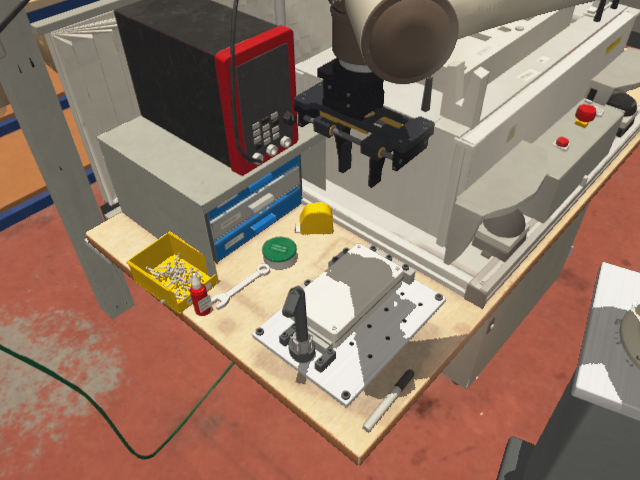

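Box is flush along the stop blocks (wrist view column ~261). Now zooming on the key in both fixed views.

```bash
python3 - <<'E'
import cv2
a=cv2.imread("pics/scene8.png")[275:375,265:345];a=cv2.resize(a,None,fx=6,fy=6,interpolation=cv2.INTER_CUBIC)
b=cv2.imread("pics/side8.png")[240:340,295:375];b=cv2.resize(b,None,fx=6,fy=6,interpolation=cv2.INTER_CUBIC)
cv2.imwrite("pics/k8.png",cv2.resize(cv2.hconcat([a,b]),(800,500)))
E
```

```text
(no output)
```

View pics/k8.png

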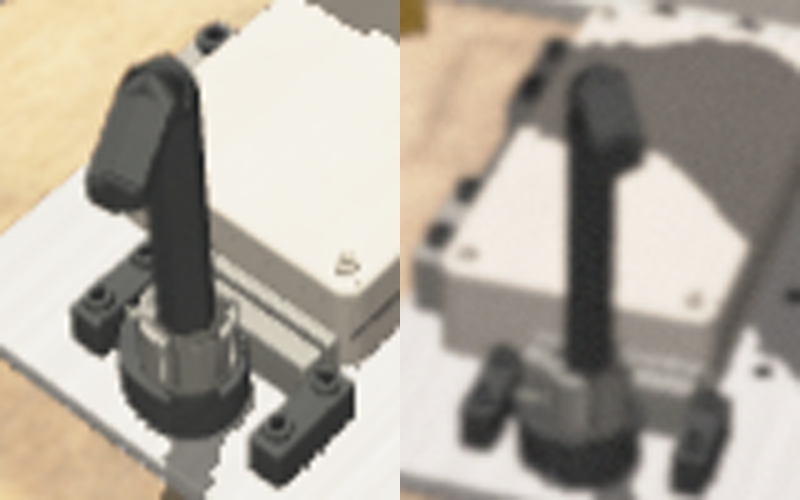

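```bash
cat > t4.py <<'E'
from h import *
S=capture("scene");D=capture("side")
s=lambda u,v:(265+u/5,275+v/5)
d=lambda u,v:(295+(u-400)/5,240+v/5)
def plane(c,p,q):
    o,a=ray(c,*p);_,b=ray(c,*q);n=np.cross(a,b);n/=np.linalg.norm(n);return n,n@o
# long arm centre line
n1,k1=plane(S,s(175,170),s(188,325));n2,k2=plane(D,d(590,190),d(589,355))
A=np.array([n1,n2])
def at(z):
    xy=np.linalg.solve(A[:,:2],[k1-n1[2]*z,k2-n2[2]*z]);return np.array([*xy,z])
for z in(.04,.06,.13,.1915): print(z,at(z).round(4),topl(at(z)).round(1))
print("dir",np.degrees(np.arctan2(*( (at(.19)-at(.06))[:2]/.13))))
e=tri(ray(S,*s(113,180)),ray(D,*d(620,145)));o=at(.1915)
print("short end",e.round(4),"len",np.linalg.norm(e-o),"yaw world",np.degrees(np.arctan2(*(e-o)[1::-1])),"plate",np.degrees(np.arctan2(*(e-o)[1::-1]))+14.05)
# bolt head top centre
for n,c,p in(("scene",S,s(187,320)),("side",D,d(588,360))): print(n,topl(onz(c,*p,.06)).round(1))
E
python3 t4.py
```

```text
0.04 [0.569  0.3114 0.04  ] [  6.5 121.2  40. ]
0.06 [0.5691 0.312  0.06  ] [  6.4 121.7  60. ]
0.13 [0.5692 0.3139 0.13  ] [  6.1 123.5 130. ]
0.1915 [0.5693 0.3155 0.1915] [  5.8 125.2 191.5]
dir 3.8164502208038487
short end [0.557  0.3674 0.1942] len 0.05332627989648545 yaw world 103.3132929380871 plate 117.3632929380871
scene [  5.3 123.   60. ]
side [  7. 121.  60.]
```

```bash
cat >> h.py <<'E'
KY=103.3; BOLT=np.array([.5698,.3108])
def xk(a=KY): return np.array([np.cos(np.radians(a)),np.sin(np.radians(a)),0])
UP=np.array([0,0,1.])
def tool(phi,yaw=KY): # tool axis leaning: phi=+45 points to +xk & down, -45 points to -xk & down
    a=np.radians(phi);x=xk(yaw);z=np.sin(a)*x-np.cos(a)*UP;y=np.cross(UP,x);return np.column_stack([np.cross(y,z),y,z])
def tcp_of(G,phi,yaw=KY): return np.array(G)+.0187*tool(phi,yaw)[:,2]
E
python3 - <<'E'
from h import *
T=tool(45);G=np.array([.5692,.3139,.1315]);g=tcp_of(G,45);pre=g-.09*T[:,2]
print(pre,g)
plan(pre,T,8);plan(g,T,3,pre,T)
E
```

```text
[0.58079835 0.26483552 0.18191671] [0.56615808 0.32676824 0.1182771 ]
rot/row [-0.0233, -0.0974, -0.0562] deg/row 6.58 mm/row 19.5
[-0.0138, -0.0011, 0.0137]
[-0.0123, -0.0022, 0.0149]
[-0.0106, -0.0032, 0.016]
[-0.0088, -0.0041, 0.0168]
[-0.0069, -0.0049, 0.0175]
[-0.0049, -0.0057, 0.018]
[-0.0028, -0.0063, 0.0182]
[-0.0006, -0.0068, 0.0182]
rot/row [0.0, 0.0, 0.0] deg/row 0.0 mm/row 30.0
[-0.0, 0.0, 0.03]
[-0.0, 0.0, 0.03]
[-0.0, 0.0, 0.03]
```

```bash
python3 -m crank '[{"linear":[-0.0138,-0.0011,0.0137],"delta_rot":[-0.0233,-0.0974,-0.0562],"gripper":60},{"linear":[-0.0123,-0.0022,0.0149],"delta_rot":[-0.0233,-0.0974,-0.0562],"gripper":60},{"linear":[-0.0106,-0.0032,0.016],"delta_rot":[-0.0233,-0.0974,-0.0562],"gripper":60},{"linear":[-0.0088,-0.0041,0.0168],"delta_rot":[-0.0233,-0.0974,-0.0562],"gripper":60},{"linear":[-0.0069,-0.0049,0.0175],"delta_rot":[-0.0233,-0.0974,-0.0562],"gripper":60},{"linear":[-0.0049,-0.0057,0.018],"delta_rot":[-0.0233,-0.0974,-0.0562],"gripper":60},{"linear":[-0.0028,-0.0063,0.0182],"delta_rot":[-0.0233,-0.0974,-0.0562],"gripper":60},{"linear":[-0.0006,-0.0068,0.0182],"delta_rot":[-0.0233,-0.0974,-0.0562],"gripper":60},{"linear":[0,0,0],"delta_rot":[0,0,0],"gripper":60}]'
cat > st.py <<'E'
from h import *
import sys
s=r.sense();print(s["tcp_pos"].round(4),s["ee_rot"].round(3).tolist(),"J",s["joints"].round(1),"F",s["wrist_force"].round(1),"M",s["moment"].round(2),"w",round(s["gripper_width"],3))
for n in sys.argv[2:]:
    c=capture(n);cv2.imwrite(f"pics/{n}{sys.argv[1]}.png",c["img"])
E
cat >> st.py <<'E'
E
python3 st.py 9 wrist scene side
python3 - <<'E'
from h import *
T=tool(45);G=np.array([.5692,.3139,.1315]);plan(tcp_of(G,45),T,3)
E
```

```text
time_s: 11.92
tcp_pos: [0.5812, 0.2642, 0.1796]
ee_rot: [[0.157, -0.974, -0.164], [-0.69, -0.227, 0.688], [-0.707, 0.005, -0.707]]
wrist_force: [-0.4, 0.0, 0.2]
gripper_width: 0.598
[0.5812 0.2642 0.1796] [[0.157, -0.974, -0.164], [-0.69, -0.227, 0.688], [-0.707, 0.005, -0.707]] J [ 14.7  28.8   8.  -47.2 -74.6  13.8] F [-0.4  0.   0.2] M [-1.42 -0.35  0.01] w 0.598
rot/row [-0.0008, -0.0003, 0.0007] deg/row 0.06 mm/row 30.5
[0.0005, 0.0004, 0.0305]
[0.0005, 0.0004, 0.0305]
[0.0006, 0.0003, 0.0305]
```

View pics/wrist9.png

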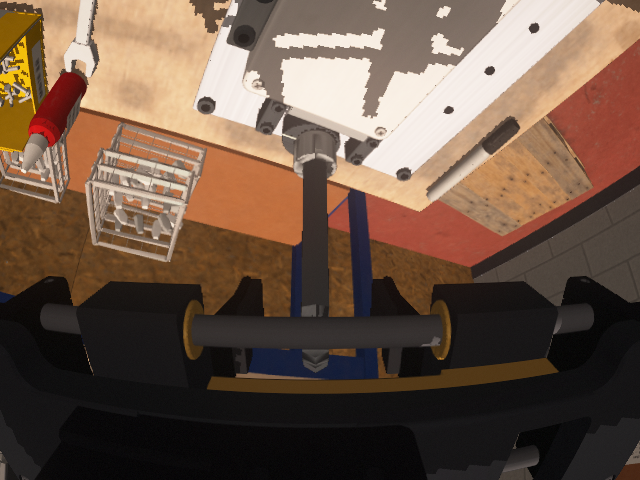

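View pics/scene9.png

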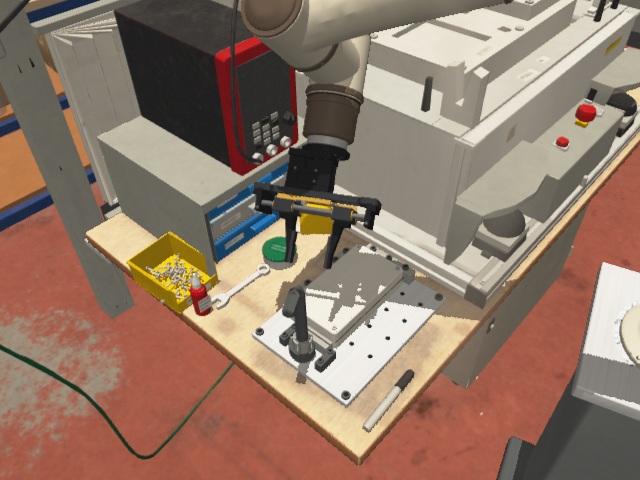

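The key lies centred between the open fingers (column ~315). Going in and closing.

```bash
python3 -m crank '[{"linear":[0.0005,0.0003,0.0305],"delta_rot":[0,0,0],"gripper":60},{"linear":[0.0005,0.0003,0.0305],"delta_rot":[0,0,0],"gripper":60},{"linear":[0.0005,0.0003,0.0305],"delta_rot":[0,0,0],"gripper":60},{"linear":[0,0,0],"delta_rot":[0,0,0],"gripper":60},{"linear":[0,0,0],"delta_rot":[0,0,0],"gripper":0},{"linear":[0,0,0],"delta_rot":[0,0,0],"gripper":0},{"linear":[0,0,0],"delta_rot":[0,0,0],"gripper":0},{"linear":[0,0,0],"delta_rot":[0,0,0],"gripper":0}]'
python3 st.py 10 wrist side
```

```text
time_s: 13.08
tcp_pos: [0.5667, 0.3267, 0.118]
ee_rot: [[0.164, -0.973, -0.16], [-0.687, -0.229, 0.689], [-0.708, -0.003, -0.707]]
wrist_force: [0.5, 0.2, -0.8]
gripper_width: 0.233
[0.5667 0.3267 0.118 ] [[0.164, -0.973, -0.16], [-0.687, -0.229, 0.689], [-0.708, -0.003, -0.707]] J [ 20.   32.2   4.6 -50.1 -66.2  16.2] F [ 0.5  0.2 -0.8] M [-1.43 -0.39  0.01] w 0.233
```

View pics/wrist10.png

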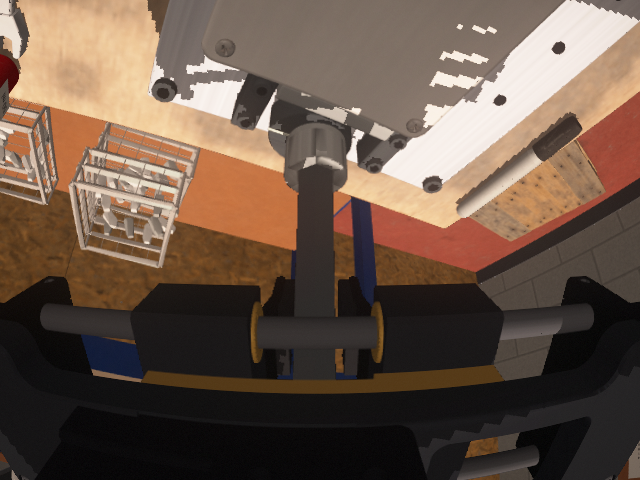

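View pics/side10.png

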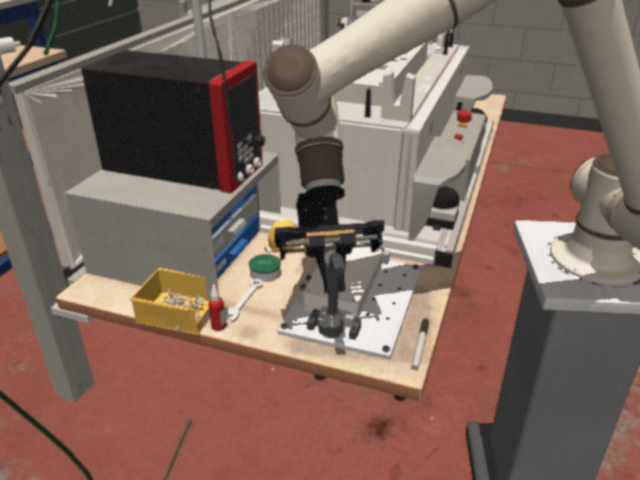

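```bash
python3 -m crank '[{"linear":[0,0,0],"delta_rot":[0,0,0],"gripper":0},{"linear":[0,0,0],"delta_rot":[0,0,0],"gripper":0},{"linear":[0,0,0],"delta_rot":[0,0,0],"gripper":0}]'
python3 st.py 10
python3 - <<'E'
from h import *
s=r.sense();T0=s["ee_rot"]
print("tool-frame of world up 1mm",(T0.T@UP).round(3))
E
```

```text
time_s: 13.55
tcp_pos: [0.5668, 0.327, 0.1179]
ee_rot: [[0.164, -0.973, -0.16], [-0.687, -0.229, 0.689], [-0.708, -0.003, -0.707]]
wrist_force: [1.1, -1.4, 1.4]
gripper_width: 0.191
[0.5668 0.327  0.1179] [[0.164, -0.973, -0.16], [-0.687, -0.229, 0.689], [-0.708, -0.003, -0.707]] J [ 20.1  32.2   4.6 -50.1 -66.2  16.2] F [ 1.1 -1.4  1.4] M [-1.17 -0.61 -0.18] w 0.191
tool-frame of world up 1mm [-0.708 -0.003 -0.707]
```

```bash
python3 -m crank '[{"linear":[-0.006,0,-0.006],"delta_rot":[0,0,0],"gripper":0},{"linear":[-0.0085,0,-0.0085],"delta_rot":[0,0,0],"gripper":0},{"linear":[-0.014,0,-0.014],"delta_rot":[0,0,0],"gripper":0},{"linear":[-0.018,0,-0.018],"delta_rot":[0,0,0],"gripper":0},{"linear":[-0.018,0,-0.018],"delta_rot":[0,0,0],"gripper":0},{"linear":[0,0,0],"delta_rot":[0,0,0],"gripper":0},{"linear":[0,0,0],"delta_rot":[0,0,0],"gripper":0}]'
python3 st.py 11 wrist side scene
python3 - <<'E'
import cv2
a=cv2.imread("pics/scene11.png")[180:400,220:420];b=cv2.imread("pics/side11.png")[180:400,250:450]
cv2.imwrite("pics/k11.png",cv2.resize(cv2.hconcat([a,b]),(800,440)))
E
```

```text
time_s: 14.42
tcp_pos: [0.5651, 0.3268, 0.2083]
ee_rot: [[0.163, -0.973, -0.163], [-0.687, -0.23, 0.689], [-0.708, -0.0, -0.706]]
wrist_force: [0.8, -0.2, -4.0]
gripper_width: 0.19
[0.5651 0.3268 0.2083] [[0.163, -0.973, -0.163], [-0.687, -0.23, 0.689], [-0.708, -0.0, -0.706]] J [ 20.6  26.4   8.5 -47.4 -72.4   8. ] F [ 0.8 -0.2 -4. ] M [-2.23 -0.55  0.05] w 0.19
```

View pics/k11.png

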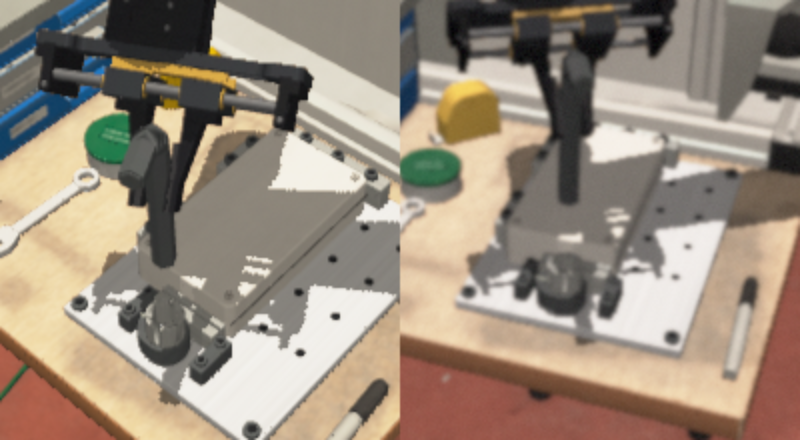

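View pics/wrist11.png

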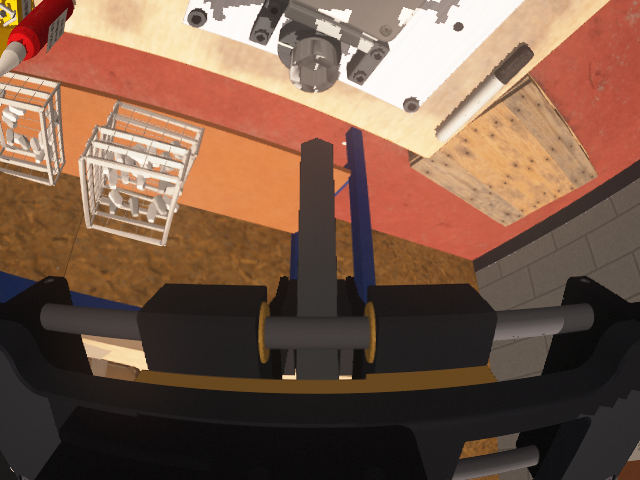

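Key is drawn out and held. Long tip is at scene (302,309), side (334,279) and wrist (317,140). I'll triangulate its pose in the hand.

```bash
python3 - <<'E'
import cv2
a=cv2.imread("pics/scene11.png")[235:320,270:330];b=cv2.imread("pics/side11.png")[195:290,310:370]
a=cv2.resize(a,(420,595),interpolation=cv2.INTER_CUBIC);b=cv2.resize(b,(378,598),interpolation=cv2.INTER_CUBIC)[:595]
cv2.imwrite("pics/k12.png",cv2.hconcat([a,b]))
E
```

```text
(no output)
```

View pics/k12.png

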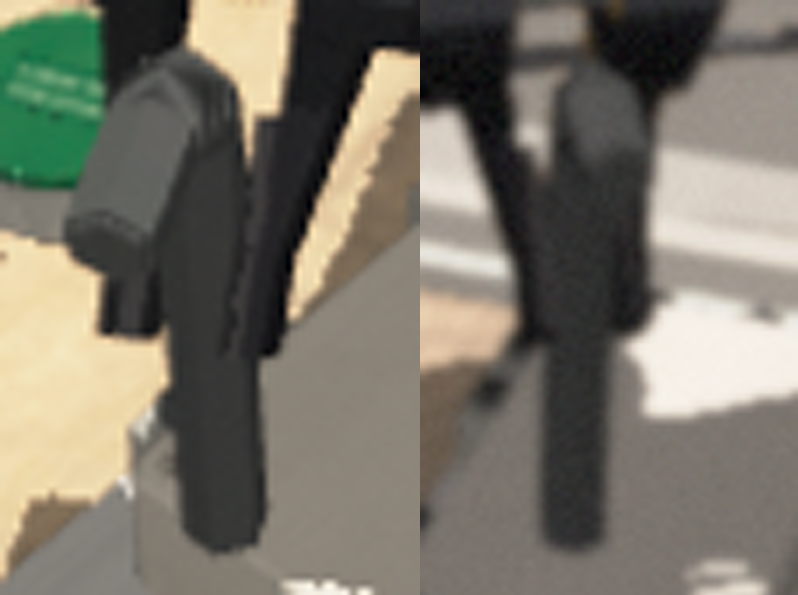

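```bash
cat > t5.py <<'E'
from h import *
S=capture("scene");D=capture("side")
s=lambda u,v:(270+u/7,235+v/7)
d=lambda u,v:(310+(u-420)/6.3,195+v/6.3)
def plane(c,p,q):
    o,a=ray(c,*p);_,b=ray(c,*q);n=np.cross(a,b);n/=np.linalg.norm(n);return n,n@o
n1,k1=plane(S,s(211,280),s(223,500));n2,k2=plane(D,d(580,340),d(574,500))
A=np.array([n1,n2]);at=lambda z:np.array([*np.linalg.solve(A[:,:2],[k1-n1[2]*z,k2-n2[2]*z]),z])
ax=at(.1)-at(.2);ax/=np.linalg.norm(ax);print("long dir",ax.round(3),"along xk",(ax@xk()).round(3),"along yk",(ax@np.cross(UP,xk())).round(3))
tip=tri(ray(S,*s(225,537)),ray(D,*d(574,538)));e=tri(ray(S,*s(112,242)),ray(D,*d(612,148)))
print("tip",tip.round(4),"short end",e.round(4))
st=r.sense();T=st["ee_rot"];G=st["tcp_pos"]-.0187*T[:,2];print("G",G.round(4),"G->tip",(tip-G).round(4),np.linalg.norm(tip-G), "tool",(T.T@(tip-G)).round(4),"G->e",(e-G).round(4),(T.T@(e-G)).round(4))
h=e-G;print("e: xk",h@xk(),"z",h[2],"yk",h@np.cross(UP,xk()))
E
python3 t5.py
```

```text
long dir [ 0.022 -0.037 -0.999] along xk -0.041 along yk -0.013
tip [0.5662 0.3137 0.1313] short end [0.5536 0.3708 0.2863]
G [0.5688 0.3139 0.2208] G->tip [-0.0026 -0.0002 -0.0895] 0.08952989587292982 tool [0.0631 0.0026 0.0635] G->e [-0.0152  0.0569  0.0655] [-0.0879  0.0017 -0.0046]
e: xk 0.05883932723395142 z 0.06548556959367424 yk 0.0016819266936108199
```

```bash
python3 - <<'E'
from h import *
G=np.array([*(BOLT-.061*xk()[:2]),.175]);T=tool(-43.8);print(tcp_of(G,-43.8))
plan(tcp_of(G,-43.8),T,10)
E
```

```text
[0.58681059 0.23884016 0.16150308]
rot/row [0.0, 0.1551, -0.0] deg/row 8.88 mm/row 10.2
[0.0097, -0.0, -0.0031]
[0.01, -0.0, -0.0016]
[0.0101, -0.0, -0.0]
[0.01, -0.0, 0.0015]
[0.0097, -0.0, 0.0031]
[0.0091, -0.0, 0.0045]
[0.0083, -0.0, 0.0059]
[0.0073, -0.0, 0.0071]
[0.0061, -0.0, 0.0081]
[0.0048, -0.0, 0.009]
```

```bash
python3 -m crank '[{"linear":[0.0097,0,-0.0031],"delta_rot":[0,0.155,0],"gripper":0},{"linear":[0.01,0,-0.0016],"delta_rot":[0,0.155,0],"gripper":0},{"linear":[0.0101,0,0],"delta_rot":[0,0.155,0],"gripper":0},{"linear":[0.01,0,0.0015],"delta_rot":[0,0.155,0],"gripper":0},{"linear":[0.0097,0,0.0031],"delta_rot":[0,0.155,0],"gripper":0},{"linear":[0.0091,0,0.0045],"delta_rot":[0,0.155,0],"gripper":0},{"linear":[0.0083,0,0.0059],"delta_rot":[0,0.155,0],"gripper":0},{"linear":[0.0073,0,0.0071],"delta_rot":[0,0.155,0],"gripper":0},{"linear":[0.0061,0,0.0081],"delta_rot":[0,0.155,0],"gripper":0},{"linear":[0.0048,0,0.009],"delta_rot":[0,0.155,0],"gripper":0}]'
python3 -m crank '[{"linear":[0,0,0],"delta_rot":[0,0,0],"gripper":0},{"linear":[0,0,0],"delta_rot":[0,0,0],"gripper":0}]'
python3 st.py 13 wrist scene side
python3 - <<'E'
from h import *
s=r.sense();T=s["ee_rot"];print("G",(s["tcp_pos"]-.0187*T[:,2]).round(4), (T.T@tool(-43.8)).round(3).tolist())
a=cv2.imread("pics/scene13.png")[250:365,265:345];b=cv2.imread("pics/side13.png")[220:335,290:370]
cv2.imwrite("pics/k13.png",cv2.resize(cv2.hconcat([a,b]),(800,575),interpolation=cv2.INTER_CUBIC))
E
```

```text
time_s: 15.92
tcp_pos: [0.5869, 0.2396, 0.1618]
ee_rot: [[0.164, -0.973, 0.161], [-0.702, -0.229, -0.674], [0.693, -0.003, -0.721]]
wrist_force: [-0.0, -0.4, -3.6]
gripper_width: 0.188
time_s: 16.18
tcp_pos: [0.5873, 0.2394, 0.1627]
ee_rot: [[0.164, -0.973, 0.16], [-0.706, -0.229, -0.67], [0.689, -0.003, -0.725]]
wrist_force: [0.3, 0.2, -3.4]
gripper_width: 0.194
[0.5873 0.2394 0.1627] [[0.164, -0.973, 0.16], [-0.706, -0.229, -0.67], [0.689, -0.003, -0.725]] J [ 50.5  35.2 -10.3  34.4 -77.  -55.2] F [ 0.3  0.2 -3.4] M [2.1  0.44 0.05] w 0.194
G [0.5846 0.2516 0.1774] [[1.0, 0.004, 0.004], [-0.004, 1.0, 0.002], [-0.004, -0.002, 1.0]]
```

View pics/k13.png

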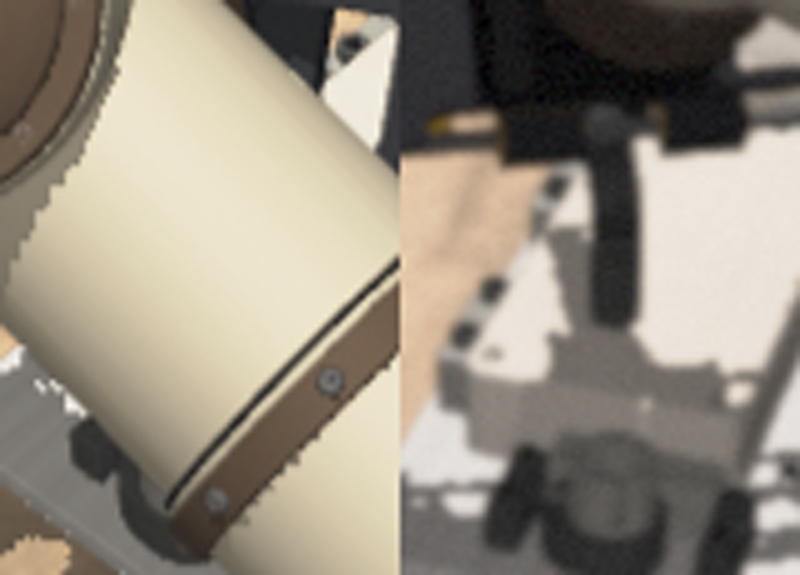

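View pics/wrist13.png

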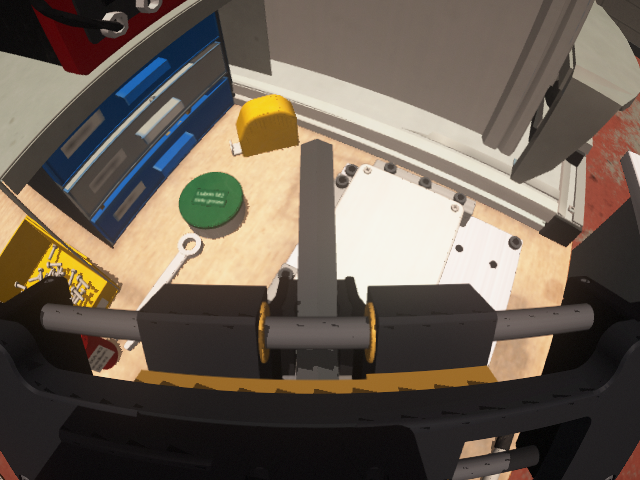

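The key is flipped and level, no slip seen in the wrist view (tip still at (317,140)); the side view shows the short arm end at zoom (614,320) above the socket at about (610,485). Checking the projection.

```bash
python3 - <<'E'
from h import *
D=capture("side");s=r.sense();T=s["ee_rot"];G=s["tcp_pos"]-.0187*T[:,2]
z=lambda p:(lambda q:((q-[290,220])*5+[400,0]).round(0))(proj(D,p))
X=xk();O=G+.0604*X;tip=O-[0,0,.0545]
print("O",O.round(4),"tip",tip.round(4))
print("pred short tip centre",z(tip)," pred elbow",z(O)," bolt mouth",z([*BOLT,.06]),"xk+5mm",z([*(BOLT+.005*X[:2]),.06]),"mouth edges",z([*(BOLT+.0165*np.array([-.97,.24])),.06]),z([*(BOLT-.0165*np.array([-.97,.24])),.06]))
a=D["img"][290:340,305:365];cv2.imwrite("pics/k14.png",cv2.resize(cv2.convertScaleAbs(a,alpha=1.8),None,fx=12,fy=12,interpolation=cv2.INTER_CUBIC))
z2=lambda p:((proj(D,p)-[305,290])*12).round(0)
print(z2([*BOLT,.06]))
E
```

```text
O [0.5706 0.3102 0.1774] tip [0.5706 0.3102 0.1229]
pred short tip centre [611. 317.]  pred elbow [613. 186.]  bolt mouth [612. 459.] xk+5mm [614. 468.] mouth edges [656. 468.] [569. 450.]
[329. 262.]
```

View pics/k14.png

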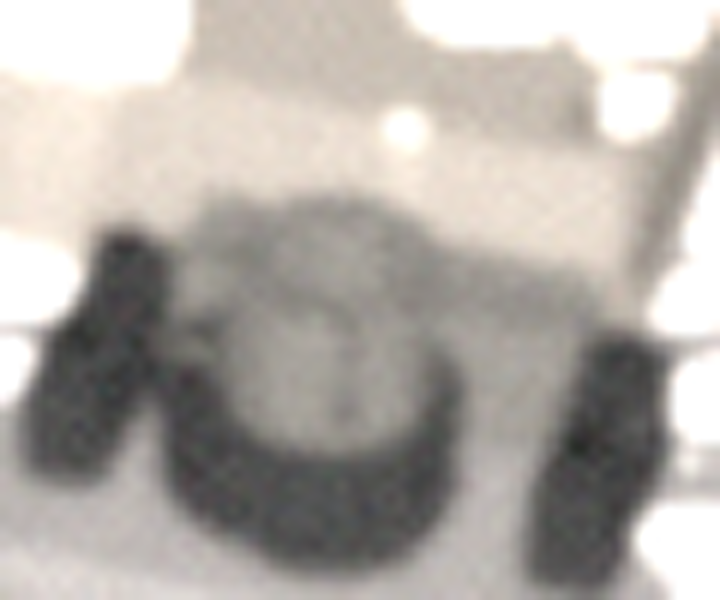

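```bash
python3 -m crank '[{"linear":[-0.0143,0.0007,0.014],"delta_rot":[0,0,0],"gripper":0},{"linear":[-0.0138,0,0.0145],"delta_rot":[0,0,0],"gripper":0},{"linear":[-0.0117,0,0.0123],"delta_rot":[0,0,0],"gripper":0},{"linear":[0,0,0],"delta_rot":[0,0,0],"gripper":0},{"linear":[0,0,0],"delta_rot":[0,0,0],"gripper":0}]'
cat > g.py <<'E'
from h import *
s=r.sense();T=s["ee_rot"];G=s["tcp_pos"]-.0187*T[:,2];O=G+.0604*xk();print("O",O.round(4),"tipz",round(O[2]-.0545,4),"F",s["wrist_force"].round(1),"M",s["moment"].round(2),"w",round(s["gripper_width"],3),"bolt-O",(T.T@np.array([*(BOLT-O[:2]),0])).round(4))
E
python3 g.py; python3 st.py 15 side; python3 - <<'E'
import cv2
a=cv2.imread("pics/side15.png")[265:345,295:375];cv2.imwrite("pics/k15.png",cv2.resize(cv2.convertScaleAbs(a,alpha=1.6),None,fx=7,fy=7,interpolation=cv2.INTER_CUBIC))
E
```

```text
time_s: 17.0
tcp_pos: [0.5866, 0.2396, 0.1056]
ee_rot: [[0.164, -0.973, 0.161], [-0.703, -0.23, -0.673], [0.692, -0.002, -0.722]]
wrist_force: [0.2, -0.9, -3.4]
gripper_width: 0.195
O [0.5697 0.311  0.1191] tipz 0.0646 F [ 0.2 -0.9 -3.4] M [2.19 0.51 0.03] w 0.195 bolt-O [ 0.0001 -0.      0.0001]
[0.5866 0.2396 0.1056] [[0.164, -0.973, 0.161], [-0.703, -0.23, -0.673], [0.692, -0.002, -0.722]] J [ 50.4  38.7 -13.3  35.6 -71.8 -59. ] F [ 0.2 -0.9 -3.4] M [2.19 0.51 0.03] w 0.195
```

View pics/k15.png

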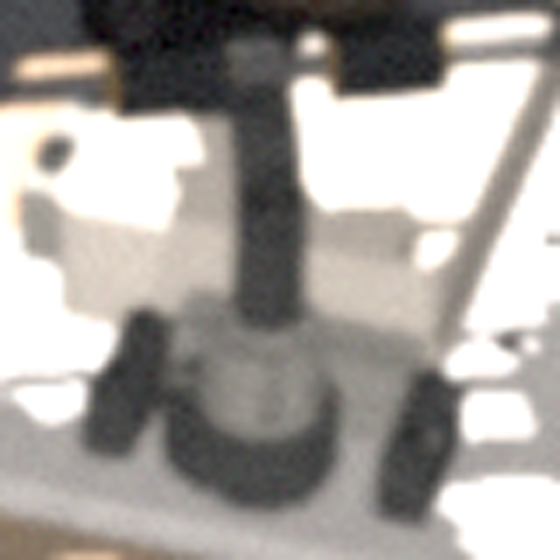

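```bash
python3 - <<'E'
import cv2
g=cv2.cvtColor(cv2.imread("pics/side15.png"),cv2.COLOR_BGR2GRAY)
print("cols 316..352")
for v in range(296,330,2): print(v,g[v,316:352].tolist())
E
```

```text
cols 316..352
296 [194, 194, 180, 143, 123, 117, 116, 116, 113, 112, 111, 102, 84, 56, 40, 40, 41, 41, 42, 39, 44, 49, 67, 92, 104, 111, 108, 113, 108, 109, 110, 108, 107, 107, 110, 108]
298 [137, 143, 137, 130, 127, 123, 125, 125, 125, 123, 120, 112, 90, 59, 39, 42, 42, 40, 38, 34, 41, 50, 69, 90, 106, 108, 108, 106, 106, 108, 110, 110, 107, 107, 108, 105]
300 [135, 133, 130, 125, 124, 124, 125, 125, 125, 125, 123, 114, 91, 62, 47, 47, 42, 43, 40, 41, 42, 52, 78, 102, 114, 115, 116, 111, 112, 113, 110, 110, 111, 109, 107, 102]
302 [132, 129, 128, 124, 125, 123, 128, 128, 125, 123, 122, 110, 87, 56, 46, 44, 41, 45, 40, 43, 41, 61, 83, 112, 124, 128, 123, 126, 125, 122, 123, 120, 120, 116, 116, 114]
304 [130, 129, 126, 125, 125, 123, 123, 123, 123, 121, 121, 109, 83, 56, 49, 43, 44, 41, 44, 42, 41, 60, 86, 112, 124, 123, 125, 126, 126, 125, 126, 125, 125, 125, 125, 127]
306 [128, 125, 123, 122, 120, 115, 105, 103, 103, 104, 104, 97, 73, 52, 45, 45, 45, 47, 42, 42, 43, 56, 85, 110, 124, 125, 126, 127, 127, 125, 127, 126, 126, 128, 128, 127]
308 [102, 110, 116, 116, 110, 96, 89, 86, 85,
[... 926 characters left out ...]
, 89, 87, 90, 92, 90, 89, 82, 84, 87, 89, 89, 85, 77, 71, 65, 63, 78, 90, 93, 91, 94, 91, 97, 91, 90]
322 [40, 38, 44, 37, 39, 42, 47, 59, 68, 79, 81, 86, 89, 94, 95, 91, 85, 81, 82, 82, 93, 91, 84, 78, 67, 52, 56, 70, 82, 90, 91, 91, 92, 91, 89, 80]
324 [61, 68, 57, 41, 41, 42, 42, 45, 59, 73, 79, 86, 91, 91, 93, 88, 79, 78, 76, 85, 87, 84, 84, 74, 61, 51, 53, 69, 84, 92, 93, 94, 93, 91, 83, 73]
326 [85, 84, 66, 43, 42, 44, 39, 43, 44, 50, 61, 70, 75, 80, 83, 83, 83, 82, 83, 79, 79, 72, 62, 52, 49, 49, 54, 71, 90, 91, 91, 91, 92, 89, 76, 56]
328 [97, 88, 68, 45, 38, 38, 44, 45, 44, 41, 48, 45, 48, 49, 57, 57, 53, 57, 55, 52, 51, 48, 45, 40, 43, 41, 57, 78, 98, 102, 102, 102, 98, 80, 64, 44]
```

```bash
python3 -m crank '[{"linear":[-0.0014,-0.0012,0.0014],"delta_rot":[0,0,0],"gripper":0},{"linear":[-0.0021,0,0.0022],"delta_rot":[0,0,0],"gripper":0},{"linear":[-0.0021,0,0.0022],"delta_rot":[0,0,0],"gripper":0},{"linear":[0,0,0],"delta_rot":[0,0,0],"gripper":0}]'
python3 g.py
```

```text
time_s: 17.55
tcp_pos: [0.5877, 0.2393, 0.0982]
ee_rot: [[0.164, -0.973, 0.161], [-0.703, -0.229, -0.674], [0.692, -0.002, -0.721]]
wrist_force: [0.4, -1.7, -0.4]
gripper_width: 0.193
O [0.5708 0.3107 0.1117] tipz 0.0572 F [ 0.4 -1.7 -0.4] M [ 1.35  0.31 -0.  ] w 0.193 bolt-O [-0.0002  0.001  -0.0002]
```

```bash
python3 -m crank '[{"linear":[-0.0014,0,0.0014],"delta_rot":[0,0,0],"gripper":0},{"linear":[0,0,0],"delta_rot":[0,0,0],"gripper":0}]'
python3 g.py
```

```text
time_s: 17.8
tcp_pos: [0.5876, 0.2386, 0.0965]
ee_rot: [[0.163, -0.974, 0.16], [-0.702, -0.228, -0.675], [0.693, -0.002, -0.721]]
wrist_force: [1.9, -4.5, 2.5]
gripper_width: 0.19
O [0.5708 0.31   0.11  ] tipz 0.0555 F [ 1.9 -4.5  2.5] M [ 0.14 -0.14  0.09] w 0.19 bolt-O [-0.0007  0.0007 -0.0007]
```

```bash
python3 -m crank '[{"linear":[0.0011,-0.0003,0.001],"delta_rot":[0,0,0],"gripper":0},{"linear":[0,0,0],"delta_rot":[0,0,0],"gripper":0}]'
python3 g.py; python3 st.py 16 side wrist; python3 - <<'E'
import cv2
a=cv2.imread("pics/side16.png")[265:345,295:375];cv2.imwrite("pics/k16.png",cv2.resize(cv2.convertScaleAbs(a,alpha=1.6),None,fx=7,fy=7,interpolation=cv2.INTER_CUBIC))
E
```

```text
time_s: 18.05
tcp_pos: [0.5881, 0.2381, 0.0957]
ee_rot: [[0.164, -0.973, 0.16], [-0.703, -0.229, -0.673], [0.692, -0.002, -0.722]]
wrist_force: [1.6, -2.8, 2.3]
gripper_width: 0.194
O [0.5713 0.3094 0.1092] tipz 0.0547 F [ 1.6 -2.8  2.3] M [ 0.68  0.1  -0.01] w 0.194 bolt-O [-0.0012  0.0011 -0.0012]
[0.5881 0.2381 0.0957] [[0.164, -0.973, 0.16], [-0.703, -0.229, -0.673], [0.692, -0.002, -0.722]] J [ 50.2  39.3 -13.7  35.9 -70.9 -59.5] F [ 1.6 -2.8  2.3] M [ 0.68  0.1  -0.01] w 0.194
```

View pics/k16.png

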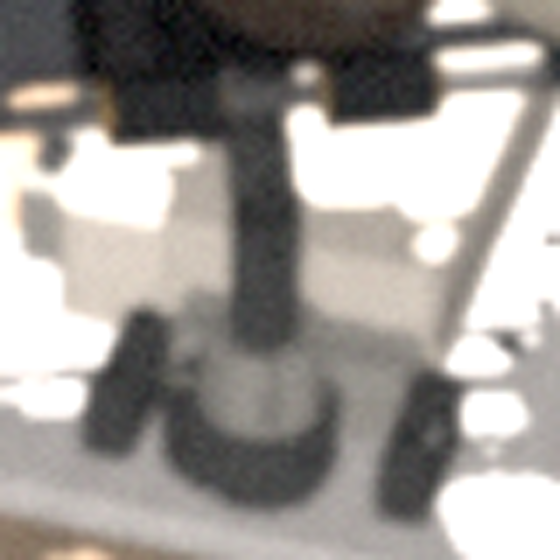

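View pics/wrist16.png

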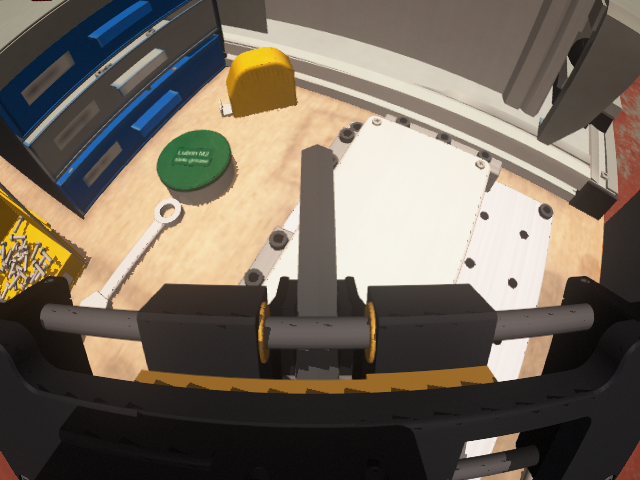

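```bash
python3 -m crank '[{"linear":[0.0011,-0.0005,0.001],"delta_rot":[0,0,0],"gripper":0},{"linear":[0,0,0],"delta_rot":[0,0,0],"gripper":0}]'
python3 g.py;  python3 -m crank '[{"linear":[0.0007,0,0.0007],"delta_rot":[0,0,0],"gripper":0},{"linear":[0,0,0],"delta_rot":[0,0,0],"gripper":0}]'
python3 g.py
```

```text
time_s: 18.4
tcp_pos: [0.5889, 0.2376, 0.095]
ee_rot: [[0.165, -0.973, 0.161], [-0.704, -0.23, -0.672], [0.691, -0.002, -0.723]]
wrist_force: [0.1, -0.9, -1.2]
gripper_width: 0.191
O [0.572  0.3089 0.1085] tipz 0.054 F [ 0.1 -0.9 -1.2] M [ 1.68  0.49 -0.14] w 0.191 bolt-O [-0.0017  0.0017 -0.0016]
time_s: 18.65
tcp_pos: [0.5893, 0.2368, 0.0951]
ee_rot: [[0.165, -0.973, 0.161], [-0.704, -0.231, -0.672], [0.691, -0.003, -0.723]]
wrist_force: [-0.4, 1.2, -2.0]
gripper_width: 0.19
O [0.5724 0.3081 0.1086] tipz 0.0541 F [-0.4  1.2 -2. ] M [2.17 0.53 0.02] w 0.19 bolt-O [-0.0023  0.0019 -0.0022]
```

```bash
python3 -m crank '[{"linear":[-0.0018,0,0.001],"delta_rot":[0,0,0],"gripper":0},{"linear":[-0.0014,0,0.0014],"delta_rot":[0,0,0],"gripper":0},{"linear":[0,0,0],"delta_rot":[0,0,0],"gripper":0}]'
python3 g.py
```

```text
time_s: 19.02
tcp_pos: [0.589, 0.2356, 0.092]
ee_rot: [[0.164, -0.974, 0.159], [-0.702, -0.228, -0.674], [0.693, -0.001, -0.721]]
wrist_force: [1.7, -4.7, 2.6]
gripper_width: 0.192
O [0.5722 0.307  0.1054] tipz 0.0509 F [ 1.7 -4.7  2.6] M [ 0.48 -0.01  0.02] w 0.192 bolt-O [-0.003   0.0014 -0.0029]
```

```bash
python3 st.py 17 side wrist scene; python3 - <<'E'
import cv2
a=cv2.imread("pics/side17.png")[265:345,295:375];a=cv2.resize(cv2.convertScaleAbs(a,alpha=1.6),(560,560),interpolation=cv2.INTER_CUBIC)
w=cv2.imread("pics/wrist17.png")[100:340,230:400];cv2.imwrite("pics/k17.png",cv2.hconcat([a[:,:400],cv2.resize(w,(396,560))]))
E
```

```text
[0.589  0.2356 0.092 ] [[0.164, -0.974, 0.159], [-0.702, -0.228, -0.674], [0.693, -0.001, -0.721]] J [ 50.   39.6 -14.   36.1 -70.5 -59.7] F [ 1.7 -4.7  2.6] M [ 0.48 -0.01  0.02] w 0.192
```

View pics/k17.png

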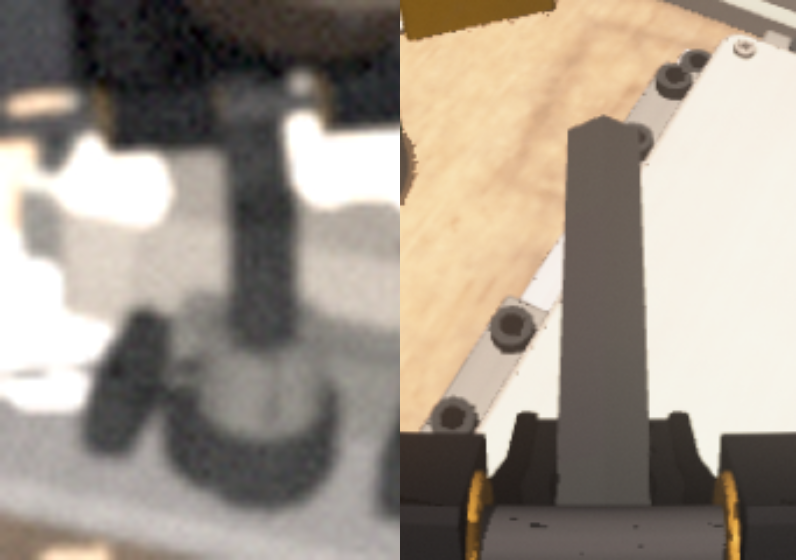

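View pics/scene17.png

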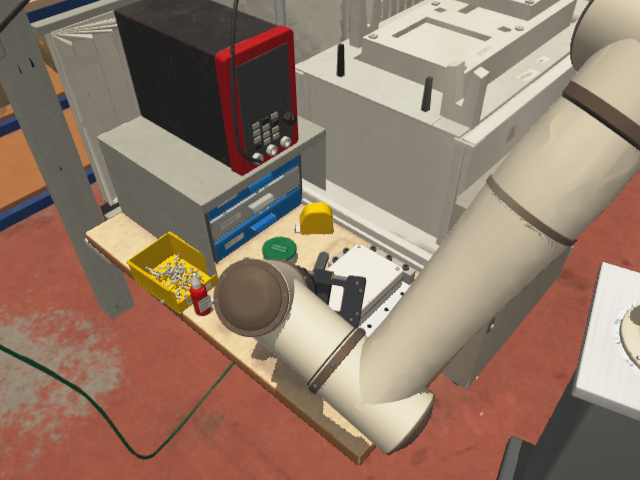

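The key tip is riding on the rim and pivoting in the pads (tip moved from row 140 to 151), so it isn't in the socket. I'll locate the bolt again in the earlier wrist views.

```bash
python3 - <<'E'
import cv2
a=cv2.imread("pics/wrist11.png")[10:110,260:380];b=cv2.imread("pics/wrist9.png")[105:205,260:380]
cv2.imwrite("pics/k18.png",cv2.resize(cv2.vconcat([a,b]),None,fx=3,fy=3,interpolation=cv2.INTER_CUBIC))
E
```

```text
(no output)
```

View pics/k18.png

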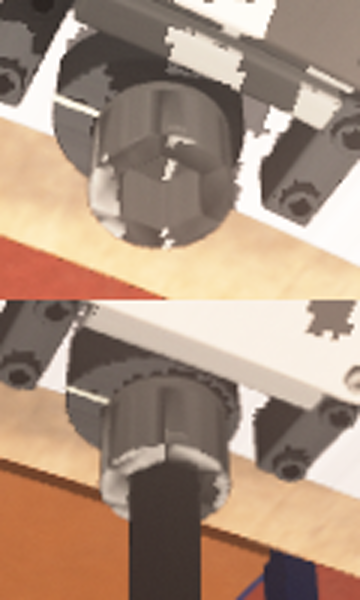

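```bash
cat > t6.py <<'E'
from h import *
c=capture("wrist");s=r.sense()
T=np.eye(4);T[:3,:3]=s["ee_rot"];T[:3,3]=s["tcp_pos"];H=np.linalg.inv(T)@np.array(c["world_from_camera"]);print(H.round(4).tolist())
def cam(p,Rm):
    T=np.eye(4);U,_,V=np.linalg.svd(np.array(Rm));T[:3,:3]=U@V;T[:3,3]=p;d=dict(c);d["world_from_camera"]=T@H;return d
c11=cam([0.5651,0.3268,0.2083],[[0.163,-0.973,-0.163],[-0.687,-0.23,0.689],[-0.708,-0.0,-0.706]])
c9=cam([0.5812,0.2642,0.1796],[[0.157,-0.974,-0.164],[-0.69,-0.227,0.688],[-0.707,0.005,-0.707]])
c1=cam([0.4264,0.1935,0.3225],[[0.949,-0.315,0],[-0.315,-0.949,0],[0,0,-1]])
Y=np.cross(UP,xk())
for n,q,p in(("11",c11,(314.7,73.7)),("9",c9,(315,166.7))):
    b=onz(q,*p,.06,True);print(n,b.round(4),"xk",(b@xk()).round(4),"yk",(b@Y).round(4), "per row px",((onz(q,p[0],p[1]+1,.06,True)-b)@xk()*1e3).round(2))
print("BOLT xk",(BOLT@xk()[:2]).round(4),(BOLT@Y[:2]).round(4))
for n,q,p in(("11",c11,None),):
    for dx in(-.004,0,.004): print([proj(q,[*(BOLT+xk()[:2]*dx+k*.0165*v[:2]),.06],True).round(1).tolist() for k,v in((1,Y),(-1,Y),(1,xk()),(-1,xk()))])
E
python3 t6.py
```

```text
[[0.0004, -0.9626, -0.2708, 0.0752], [1.0, 0.0003, 0.0004, 0.0], [-0.0003, -0.2708, 0.9626, -0.1622], [0.0, 0.0, 0.0, 1.0]]
11 [0.5711 0.307  0.06  ] xk 0.1674 yk -0.6264 per row px 0.84
9 [0.5719 0.3063 0.06  ] xk 0.1665 yk -0.627 per row px 1.15
BOLT xk 0.1714 -0.626
[[340.0, 73.9], [290.5, 74.0], [315.3, 92.6], [315.2, 53.4]]
[[339.7, 78.6], [290.8, 78.7], [315.3, 96.9], [315.2, 58.5]]
[[339.5, 83.2], [291.1, 83.3], [315.3, 101.2], [315.2, 63.4]]
```

```bash
cat > t7.py <<'E'
from h import *
c=capture("wrist");s=r.sense();T=s["ee_rot"];G=s["tcp_pos"]-.0187*T[:,2]
Tt=tool(-43.8);Yk=Tt[:,1]
for e in(0,2,4,5,6,7,8):
    v=R.from_rotvec(-np.radians(e)*Yk).as_matrix()@(-xk())  # candidate sign
    v2=R.from_rotvec(np.radians(e)*Yk).as_matrix()@(-xk())
    # express in tool via ideal tool, then into the real camera
    for nm,w in(("a",v),("b",v2)):
        p=G+T@(Tt.T@(w*.0911+UP*.0*0));print(e,nm,proj(c,p,True).round(1),w.round(3)[2])
E
python3 t7.py
```

```text
0 a [316.5 155.5] 0.0
0 b [316.5 155.5] 0.0
2 a [316.5 159.3] -0.035
2 b [316.5 151.7] 0.035
4 a [316.5 163.1] -0.07
4 b [316.5 148.1] 0.07
5 a [316.5 165.1] -0.087
5 b [316.5 146.3] 0.087
6 a [316.5 167. ] -0.105
6 b [316.5 144.5] 0.105
7 a [316.5 169. ] -0.122
7 b [316.5 142.7] 0.122
8 a [316.5 171. ] -0.139
8 b [316.5 141. ] 0.139
```

```bash
cat >> h.py <<'E'
YK=np.cross(UP,xk())
def seat(xkc,ykc,oz,phi,d=.0604):
    O=xkc*xk()+ykc*YK+oz*UP;G=O-d*xk();return tcp_of(G,phi),tool(phi)
E
python3 - <<'E'
from h import *
p,T=seat(.168,-.6268,.122,-49.6);print(p);plan(p,T,3)
E
```

```text
[0.58851125 0.23505041 0.10988016]
rot/row [0.0, 0.0334, -0.0007] deg/row 1.92 mm/row 6.0
[0.0043, 0.0002, -0.0042]
[0.0044, 0.0002, -0.004]
[0.0045, 0.0002, -0.0039]
```

```bash
python3 -m crank '[{"linear":[0.0043,0.0002,-0.0042],"delta_rot":[0,0,0],"gripper":0},{"linear":[0.0044,0.0002,-0.0042],"delta_rot":[0,0.05,0],"gripper":0},{"linear":[0.0045,0.0002,-0.0039],"delta_rot":[0,0.05,0],"gripper":0},{"linear":[0,0,0],"delta_rot":[0,0,0],"gripper":0},{"linear":[0,0,0],"delta_rot":[0,0,0],"gripper":0}]'
cat > g.py <<'E'
from h import *
s=r.sense();T=s["ee_rot"];G=s["tcp_pos"]-.0187*T[:,2];O=G+.0604*xk();print("O xk %.4f yk %.4f z %.4f"%(O@xk(),O@YK,O[2]),"F",s["wrist_force"].round(1),"Fxk %.1f Fyk %.1f"%(s["wrist_force"]@xk(),s["wrist_force"]@YK),"M",s["moment"].round(2),"phi",np.degrees(np.arcsin(T[:,2]@xk())).round(1))
print("tool vec of: down",(T.T@-UP).round(3),"xk",(T.T@xk()).round(3),"yk",(T.T@YK).round(3))
E
python3 g.py; python3 st.py 19 side wrist; python3 - <<'E'
import cv2
a=cv2.imread("pics/side19.png")[265:345,295:375];a=cv2.resize(cv2.convertScaleAbs(a,alpha=1.6),(560,560),interpolation=cv2.INTER_CUBIC)
w=cv2.imread("pics/wrist19.png")[100:340,230:400];cv2.imwrite("pics/k19.png",cv2.hconcat([a[:,:400],cv2.resize(w,(396,560))]))
E
```

```text
time_s: 19.9
tcp_pos: [0.5885, 0.2364, 0.109]
ee_rot: [[0.148, -0.973, 0.176], [-0.634, -0.23, -0.738], [0.759, -0.002, -0.651]]
wrist_force: [-0.5, 0.8, -3.6]
gripper_width: 0.19
O xk 0.1692 yk -0.6270 z 0.1211 F [-0.5  0.8 -3.6] Fxk 0.9 Fyk 0.2 M [2.4  0.53 0.02] phi -49.4
tool vec of: down [-0.759  0.002  0.651] xk [-0.651 -0.    -0.759] yk [ 0.001  1.    -0.001]
[0.5885 0.2364 0.109 ] [[0.148, -0.973, 0.176], [-0.634, -0.23, -0.738], [0.759, -0.002, -0.651]] J [ 51.1  40.5 -13.3  38.4 -75.4 -61.3] F [-0.5  0.8 -3.6] M [2.4  0.53 0.02] w 0.19
```

View pics/k19.png

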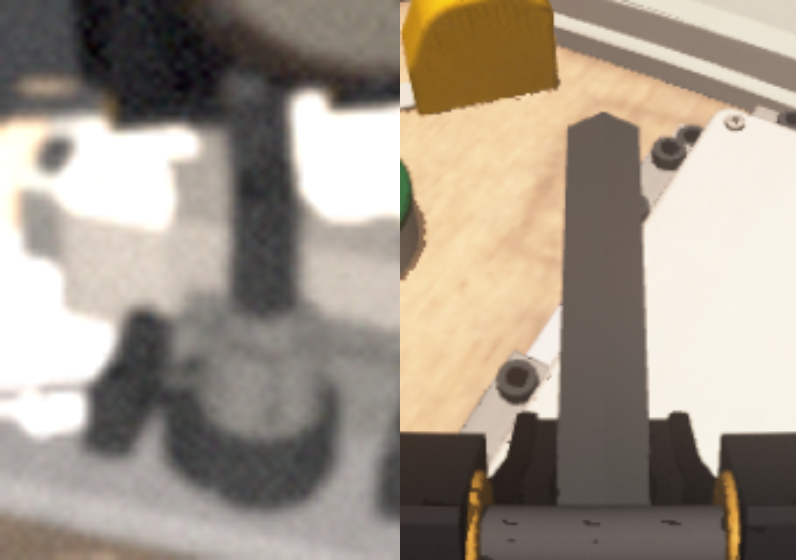

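```bash
python3 -m crank '[{"linear":[0.0008,-0.0002,0.0009],"delta_rot":[0,0,0],"gripper":0},{"linear":[-0.0025,0,0.0021],"delta_rot":[0,0,0],"gripper":0},{"linear":[-0.0025,0,0.0021],"delta_rot":[0,0,0],"gripper":0},{"linear":[-0.0023,0,0.002],"delta_rot":[0,0,0],"gripper":0},{"linear":[0,0,0],"delta_rot":[0,0,0],"gripper":0}]'
python3 g.py
```

```text
time_s: 20.62
tcp_pos: [0.5892, 0.2348, 0.1003]
ee_rot: [[0.147, -0.973, 0.176], [-0.632, -0.23, -0.74], [0.761, -0.002, -0.649]]
wrist_force: [-0.2, -0.1, -1.2]
gripper_width: 0.191
O xk 0.1676 yk -0.6274 z 0.1125 F [-0.2 -0.1 -1.2] Fxk -0.1 Fyk 0.3 M [2.07 0.58 0.01] phi -49.5
tool vec of: down [-0.761  0.002  0.649] xk [-0.649  0.    -0.761] yk [ 0.002  1.    -0.001]
```

Light contact (about 2 N). I'll go 3 mm further.

```bash
python3 -m crank '[{"linear":[-0.0023,0,0.002],"delta_rot":[0,0,0],"gripper":0},{"linear":[0,0,0],"delta_rot":[0,0,0],"gripper":0}]'
python3 g.py
```

```text
time_s: 20.88
tcp_pos: [0.5893, 0.2337, 0.0985]
ee_rot: [[0.146, -0.974, 0.176], [-0.631, -0.228, -0.741], [0.762, -0.003, -0.648]]
wrist_force: [1.3, -4.4, 4.6]
gripper_width: 0.189
O xk 0.1665 yk -0.6273 z 0.1106 F [ 1.3 -4.4  4.6] Fxk -4.6 Fyk -0.2 M [0.07 0.06 0.04] phi -49.6
tool vec of: down [-0.762  0.003  0.648] xk [-0.648  0.002 -0.762] yk [ 0.003  1.    -0.   ]
```

```bash
python3 -m crank '[{"linear":[0.0033,0,-0.0005],"delta_rot":[0,0,0],"gripper":0},{"linear":[0,0,0],"delta_rot":[0,0,0],"gripper":0},{"linear":[-0.0023,0,0.002],"delta_rot":[0,0,0],"gripper":0},{"linear":[0,0,0],"delta_rot":[0,0,0],"gripper":0}]'
python3 g.py; python3 st.py 20 side wrist; python3 - <<'E'
import cv2
a=cv2.imread("pics/side20.png")[265:345,295:375];a=cv2.resize(cv2.convertScaleAbs(a,alpha=1.6),(560,560),interpolation=cv2.INTER_CUBIC)
w=cv2.imread("pics/wrist20.png")[100:340,230:400];cv2.imwrite("pics/k20.png",cv2.hconcat([a[:,:400],cv2.resize(w,(396,560))]))
E
```

```text
time_s: 21.38
tcp_pos: [0.5897, 0.2326, 0.0975]
ee_rot: [[0.147, -0.973, 0.176], [-0.632, -0.229, -0.741], [0.761, -0.002, -0.648]]
wrist_force: [1.6, -2.0, 1.6]
gripper_width: 0.191
O xk 0.1654 yk -0.6273 z 0.1096 F [ 1.6 -2.   1.6] Fxk -2.3 Fyk -1.0 M [0.93 0.12 0.09] phi -49.6
tool vec of: down [-0.761  0.002  0.648] xk [-0.648  0.001 -0.761] yk [ 0.002  1.    -0.001]
[0.5897 0.2326 0.0975] [[0.147, -0.973, 0.176], [-0.632, -0.229, -0.741], [0.761, -0.002, -0.648]] J [ 50.8  41.2 -14.1  38.9 -74.4 -62.1] F [ 1.6 -2.   1.6] M [0.93 0.12 0.09] w 0.191
```

View pics/k20.png

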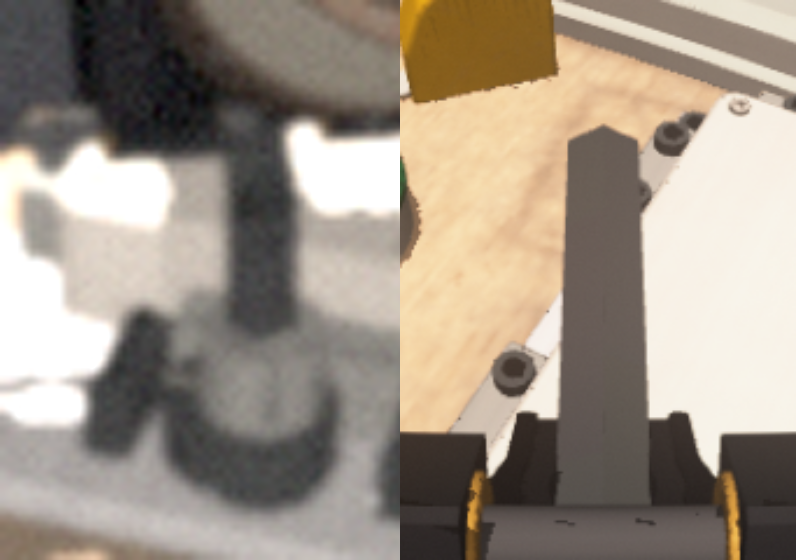

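```bash
python3 -m crank '[{"linear":[0.0045,0,-0.0025],"delta_rot":[0,0,0],"gripper":0},{"linear":[0.0008,0,0.0008],"delta_rot":[0,0.05,0],"gripper":0},{"linear":[0,0,0],"delta_rot":[0,0,0],"gripper":0}]'
python3 g.py;python3 -m crank '[{"linear":[-0.0016,0,0.0012],"delta_rot":[0,0,0],"gripper":0},{"linear":[0,0,0],"delta_rot":[0,0,0],"gripper":0}]'
python3 g.py
```

```text
time_s: 21.85
tcp_pos: [0.5901, 0.231, 0.1019]
ee_rot: [[0.139, -0.973, 0.184], [-0.592, -0.231, -0.772], [0.794, -0.001, -0.608]]
wrist_force: [0.8, -1.1, 0.6]
gripper_width: 0.193
O xk 0.1643 yk -0.6274 z 0.1132 F [ 0.8 -1.1  0.6] Fxk -1.3 Fyk -0.5 M [1.42 0.16 0.13] phi -52.5
tool vec of: down [-0.794  0.001  0.608] xk [-0.608 -0.001 -0.794] yk [ 0.001  1.    -0.001]
time_s: 22.1
tcp_pos: [0.5901, 0.2303, 0.1008]
ee_rot: [[0.138, -0.973, 0.183], [-0.594, -0.229, -0.771], [0.793, -0.002, -0.61]]
wrist_force: [2.0, -3.3, 4.3]
gripper_width: 0.194
O xk 0.1636 yk -0.6273 z 0.1122 F [ 2.  -3.3  4.3] Fxk -3.6 Fyk -1.2 M [ 0.38 -0.04  0.08] phi -52.4
tool vec of: down [-0.793  0.002  0.61 ] xk [-0.61   0.001 -0.793] yk [ 0.003  1.    -0.001]
```

```bash
python3 -m crank '[{"linear":[0.0055,0,-0.0043],"delta_rot":[0,0,0],"gripper":0},{"linear":[0,0,0],"delta_rot":[0,0,0],"gripper":0},{"linear":[0,0,0],"delta_rot":[0,0,0],"gripper":0}]'
python3 g.py; python3 st.py 21 side wrist; python3 - <<'E'
import cv2
for n in(13,11,20,21):
    g=cv2.cvtColor(cv2.imread(f"pics/wrist{n}.png"),cv2.COLOR_BGR2GRAY);print(n,g[130:175:1,310].tolist())
a=cv2.imread("pics/side21.png")[265:345,295:375];a=cv2.resize(cv2.convertScaleAbs(a,alpha=1.6),(560,560),interpolation=cv2.INTER_CUBIC)
w=cv2.imread("pics/wrist21.png")[100:340,230:400];cv2.imwrite("pics/k21.png",cv2.hconcat([a[:,:400],cv2.resize(w,(396,560))]))
E
```

```text
time_s: 22.48
tcp_pos: [0.5897, 0.2312, 0.1061]
ee_rot: [[0.14, -0.973, 0.183], [-0.595, -0.23, -0.77], [0.791, -0.001, -0.612]]
wrist_force: [-0.1, 0.6, -3.8]
gripper_width: 0.192
O xk 0.1645 yk -0.6270 z 0.1175 F [-0.1  0.6 -3.8] Fxk 0.6 Fyk -0.0 M [ 2.5   0.54 -0.05] phi -52.3
tool vec of: down [-0.791  0.001  0.612] xk [-0.612  0.    -0.791] yk [ 0.001  1.    -0.001]
[0.5897 0.2312 0.1061] [[0.14, -0.973, 0.183], [-0.595, -0.23, -0.77], [0.791, -0.001, -0.612]] J [ 51.1  41.6 -13.9  40.  -76.7 -62.7] F [-0.1  0.6 -3.8] M [ 2.5   0.54 -0.05] w 0.192
13 [144, 185, 190, 195, 197, 197, 200, 203, 208, 211, 195, 112, 94, 94, 94, 93, 95, 94, 95, 93, 93, 94, 94, 93, 94, 93, 94, 94, 93, 94, 94, 94, 95, 94, 95, 95, 94, 94, 93, 95, 93, 95, 96, 94, 94]
11 [131, 130, 129, 128, 129, 129, 129, 130, 128, 115, 59, 70, 67, 68, 67, 68, 69, 67, 67, 67, 67, 66, 67, 68, 67, 66, 67, 68, 65, 66, 66, 65, 66, 65, 64, 66, 64, 64, 66, 64, 65, 62, 64, 64, 63]
20 [212, 212, 213, 212, 209, 205, 202, 202, 201, 199, 195, 195, 196, 195, 194, 191, 191, 194, 195, 192, 194, 196, 199, 203, 204, 196, 158, 111, 95, 95, 96, 96, 96, 96, 96, 95, 96, 96, 95, 96, 95, 95, 96, 96, 96]
21 [122, 122, 123, 123, 122, 120, 140, 182, 187, 194, 195, 196, 200, 205, 209, 214, 213, 213, 213, 213, 214, 212, 208, 205, 204, 203, 202, 191, 139, 95, 96, 94, 95, 94, 95, 95, 94, 95, 95, 95, 95, 94, 95, 94, 94]
```

View pics/k21.png

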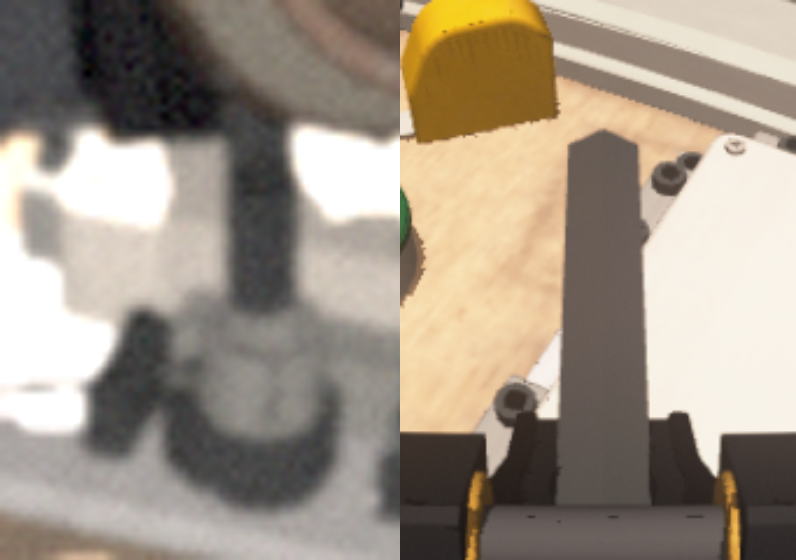

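```bash
cat > t8.py <<'E'
from h import *
D=capture("side")
for n,O in((13,[.5706,.3102,.1774]),(15,[.5697,.311,.1191]),(19,(.1692*xk()-.627*YK+.1211*UP)),(21,(.1645*xk()-.627*YK+.1175*UP))):
    O=np.array(O);g=cv2.cvtColor(cv2.imread(f"pics/side{n}.png"),cv2.COLOR_BGR2GRAY).astype(float)
    p=proj(D,O-UP*.0545+xk()*.0085);u=int(round(p[0]))
    print(n,"pred front edge",p.round(1),"pred +1mm z",(proj(D,O-UP*.0535+xk()*.0085)-p).round(2),"+1mm xk",(proj(D,O-UP*.0545+xk()*.0095)-p).round(2));v0=int(p[1])-10
    print(v0,g[v0:v0+22,u-2:u+3].mean(1).round(0).astype(int).tolist())
    vv=int(p[1])-12;row=g[vv-3:vv+1].mean(0);print("  cols from",u-10,row[u-10:u+11].round(0).astype(int).tolist())
E
python3 t8.py
```

```text
13 pred front edge [333.1 286.2] pred +1mm z [ 0.   -0.47] +1mm xk [0.1  0.34]
276 [45, 43, 44, 43, 44, 42, 45, 48, 57, 79, 98, 106, 109, 108, 109, 109, 108, 109, 107, 108, 109, 109]
  cols from 323 [107, 108, 107, 103, 88, 65, 47, 42, 43, 43, 40, 41, 41, 49, 90, 158, 214, 229, 230, 231, 230]
15 pred front edge [333.3 312.9] pred +1mm z [ 0.   -0.44] +1mm xk [0.09 0.35]
302 [43, 43, 43, 45, 44, 42, 44, 42, 45, 53, 70, 82, 83, 80, 80, 84, 88, 86, 86, 84, 84, 84]
  cols from 323 [124, 124, 123, 120, 112, 89, 61, 44, 44, 42, 40, 39, 39, 41, 50, 71, 94, 108, 110, 110, 108]
19 pred front edge [332.5 311.2] pred +1mm z [ 0.   -0.44] +1mm xk [0.09 0.35]
301 [43, 42, 42, 42, 44, 42, 43, 44, 52, 66, 79, 86, 87, 82, 78, 79, 86, 87, 88, 87, 87, 85]
  cols from 322 [122, 121, 120, 119, 114, 98, 67, 48, 43, 42, 38, 40, 39, 40, 48, 68, 90, 103, 110, 114, 119]
21 pred front edge [332.  311.1] pred +1mm z [ 0.   -0.44] +1mm xk [0.09 0.35]
301 [41, 45, 42, 42, 42, 44, 44, 48, 57, 73, 83, 88, 87, 82, 77, 80, 86, 87, 89, 86, 86, 85]
  cols from 322 [120, 120, 120, 116, 103, 79, 51, 44, 44, 41, 42, 41, 38, 44, 53, 74, 98, 108, 108, 114, 117]
```

```bash
python3 - <<'E'
from h import *
D=capture("side");g=cv2.cvtColor(cv2.imread("pics/side13.png"),cv2.COLOR_BGR2GRAY)
for u in range(322,344,2): print(u,g[302:332,u].tolist())
for xc in(.1675,.1715):
  b=xc*xk()-.6272*YK+.06*UP
  print(xc,"mouth c",proj(D,b).round(1),"front",proj(D,b+.0165*xk()).round(1),"back",proj(D,b-.0165*xk()).round(1),"L/R",proj(D,b-.0165*YK).round(1),proj(D,b+.0165*YK).round(1),"disc L/R at z.045",proj(D,b-.0165*YK-.02*UP).round(1),proj(D,b+.0165*YK-.02*UP).round(1),"hex front",proj(D,b+.009*xk()).round(1),"hex back",proj(D,b-.009*xk()).round(1))
gg=cv2.createCLAHE(4,(2,2)).apply(g[295:340,308:358]);cv2.imwrite("pics/k22.png",cv2.resize(gg,None,fx=13,fy=13,interpolation=cv2.INTER_CUBIC))
E
```

```text
322 [123, 124, 123, 115, 105, 94, 87, 84, 78, 78, 86, 86, 84, 74, 58, 54, 60, 63, 56, 46, 45, 42, 42, 43, 44, 46, 42, 45, 42, 41]
324 [124, 121, 121, 113, 102, 92, 84, 80, 76, 73, 82, 78, 78, 77, 69, 71, 70, 75, 73, 69, 70, 66, 59, 52, 42, 43, 47, 39, 45, 46]
326 [124, 123, 122, 119, 110, 92, 83, 78, 75, 74, 76, 74, 77, 79, 81, 81, 83, 83, 83, 82, 82, 82, 81, 73, 61, 51, 39, 45, 45, 43]
328 [123, 125, 123, 120, 110, 94, 84, 83, 82, 83, 81, 80, 75, 78, 83, 89, 88, 87, 90, 91, 91, 89, 88, 83, 75, 60, 48, 44, 51, 47]
330 [125, 124, 122, 114, 100, 84, 88, 84, 84, 85, 83, 82, 77, 75, 81, 89, 93, 92, 91, 91, 91, 93, 90, 87, 84, 67, 52, 44, 43, 45]
332 [125, 127, 120, 112, 94, 85, 83, 88, 92, 91, 90, 89, 81, 79, 76, 85, 90, 89, 88, 84, 85, 85, 81, 84, 82, 73, 56, 46, 50, 44]
334 [123, 123, 123, 113, 96, 84, 82, 90, 89, 88, 92, 89, 86, 79, 79, 79, 82, 82, 80, 81, 83, 76, 77, 86, 80, 71, 52, 46, 47, 47]
336 [127, 125, 124, 120, 106, 96, 85, 84, 85, 87, 85, 83, 83, 82, 84, 90, 87, 87, 88, 88, 88, 90, 87, 90, 77, 62, 50, 44, 44, 47]
338 [140, 133, 132, 132, 123, 107, 90, 80, 78, 82, 81, 77, 78, 79, 85, 83, 82, 83, 85, 83, 81, 84, 81, 74, 62, 50, 45, 43, 41, 42]
340 [128, 129, 126, 126, 127, 121, 108, 95, 90, 78, 79, 78, 74, 79, 79, 78, 76, 73, 69, 69, 66, 59, 62, 51, 46, 42, 37, 40, 39, 41]
342 [125, 128, 124, 124, 124, 123, 121, 114, 96, 89, 83, 83, 79, 81, 84, 86, 83, 75, 66, 55, 55, 49, 51, 46, 50, 58, 57, 58, 62, 67]
0.1675 mouth c [331.4 310.6] front [332.9 316.3] back [329.9 304.9] L/R [322.4 311.4] [340.4 309.7] disc L/R at z.045 [322.4 320.1] [340.3 318.3] hex front [332.2 313.7] hex back [330.6 307.5]
0.1715 mouth c [331.8 311.9] front [333.3 317.8] back [330.3 306.3] L/R [322.7 312.8] [340.8 311.1] disc L/R at z.045 [322.7 321.5] [340.7 319.7] hex front [332.6 315.1] hex back [331.  308.8]
```

View pics/k22.png

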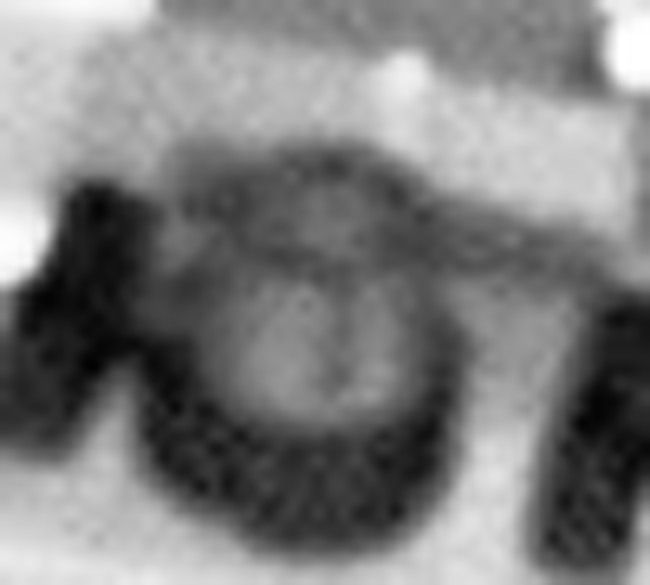

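```bash
python3 -m crank '[{"linear":[-0.0029,-0.0003,-0.0037],"delta_rot":[0,0,0],"gripper":0},{"linear":[0,0,0],"delta_rot":[0,0,0],"gripper":0},{"linear":[-0.0022,0,0.0017],"delta_rot":[0,0,0],"gripper":0},{"linear":[-0.0022,0,0.0017],"delta_rot":[0,0,0],"gripper":0},{"linear":[0,0,0],"delta_rot":[0,0,0],"gripper":0}]'
python3 g.py
```

```text
time_s: 23.3
tcp_pos: [0.5891, 0.2354, 0.101]
ee_rot: [[0.139, -0.973, 0.183], [-0.594, -0.23, -0.771], [0.792, -0.001, -0.61]]
wrist_force: [0.1, -0.4, -4.1]
gripper_width: 0.189
O xk 0.1687 yk -0.6274 z 0.1124 F [ 0.1 -0.4 -4.1] Fxk -0.4 Fyk -0.0 M [2.48 0.52 0.01] phi -52.4
tool vec of: down [-0.792  0.001  0.61 ] xk [-0.61   0.001 -0.792] yk [ 0.001  1.    -0.   ]
```

No contact at z 0.1124, unlike before, so the tip may be over the hole. Going down 3 mm.

```bash
python3 -m crank '[{"linear":[-0.0012,0,0.0009],"delta_rot":[0,0,0],"gripper":0},{"linear":[-0.0012,0,0.0009],"delta_rot":[0,0,0],"gripper":0},{"linear":[0,0,0],"delta_rot":[0,0,0],"gripper":0}]'
python3 g.py
```

```text
time_s: 23.68
tcp_pos: [0.5892, 0.2355, 0.0982]
ee_rot: [[0.139, -0.973, 0.183], [-0.595, -0.23, -0.77], [0.792, -0.002, -0.611]]
wrist_force: [0.9, -0.6, -4.5]
gripper_width: 0.191
O xk 0.1689 yk -0.6275 z 0.1096 F [ 0.9 -0.6 -4.5] Fxk -0.7 Fyk -0.7 M [ 2.48  0.52 -0.01] phi -52.4
tool vec of: down [-0.792  0.002  0.611] xk [-0.611  0.    -0.792] yk [ 0.002  1.    -0.001]
```

It's entering freely (no vertical force), so I'll continue down.

```bash
python3 -m crank '[{"linear":[-0.0016,0,0.0012],"delta_rot":[0,0,0],"gripper":0},{"linear":[-0.0016,0,0.0012],"delta_rot":[0,0,0],"gripper":0},{"linear":[0,0,0],"delta_rot":[0,0,0],"gripper":0}]'
python3 g.py
python3 -m crank '[{"linear":[-0.0016,0,0.0012],"delta_rot":[0,0,0],"gripper":0},{"linear":[-0.0016,0,0.0012],"delta_rot":[0,0,0],"gripper":0},{"linear":[0,0,0],"delta_rot":[0,0,0],"gripper":0}]'
python3 g.py
```

```text
time_s: 24.05
tcp_pos: [0.5891, 0.2356, 0.0941]
ee_rot: [[0.139, -0.973, 0.183], [-0.595, -0.23, -0.771], [0.792, -0.002, -0.611]]
wrist_force: [0.3, 0.5, -4.3]
gripper_width: 0.191
O xk 0.1689 yk -0.6275 z 0.1055 F [ 0.3  0.5 -4.3] Fxk 0.4 Fyk -0.5 M [2.48 0.51 0.04] phi -52.4
tool vec of: down [-0.792  0.002  0.611] xk [-0.611  0.    -0.792] yk [ 0.002  1.    -0.001]
time_s: 24.42
tcp_pos: [0.5891, 0.2356, 0.0901]
ee_rot: [[0.139, -0.973, 0.183], [-0.595, -0.23, -0.771], [0.792, -0.002, -0.611]]
wrist_force: [-0.1, 0.2, -2.6]
gripper_width: 0.188
O xk 0.1690 yk -0.6275 z 0.1015 F [-0.1  0.2 -2.6] Fxk 0.2 Fyk 0.0 M [2.45 0.53 0.03] phi -52.4
tool vec of: down [-0.792  0.002  0.611] xk [-0.611  0.    -0.792] yk [ 0.002  1.    -0.001]
```

```bash
python3 -m crank '[{"linear":[-0.0016,0,0.0012],"delta_rot":[0,0,0],"gripper":0},{"linear":[-0.0016,0,0.0012],"delta_rot":[0,0,0],"gripper":0},{"linear":[-0.0012,0,0.0009],"delta_rot":[0,0,0],"gripper":0},{"linear":[0,0,0],"delta_rot":[0,0,0],"gripper":0}]'
python3 g.py
python3 -m crank '[{"linear":[-0.0016,0,0.0012],"delta_rot":[0,0,0],"gripper":0},{"linear":[0,0,0],"delta_rot":[0,0,0],"gripper":0}]'
python3 g.py
```

```text
time_s: 24.92
tcp_pos: [0.5892, 0.2358, 0.0847]
ee_rot: [[0.139, -0.973, 0.183], [-0.595, -0.23, -0.77], [0.792, -0.002, -0.611]]
wrist_force: [-0.6, 0.2, -3.7]
gripper_width: 0.19
O xk 0.1691 yk -0.6276 z 0.0961 F [-0.6  0.2 -3.7] Fxk 0.4 Fyk 0.6 M [ 2.5   0.57 -0.01] phi -52.4
tool vec of: down [-0.792  0.002  0.611] xk [-0.611  0.    -0.792] yk [ 0.002  1.    -0.001]
time_s: 25.18
tcp_pos: [0.5891, 0.2358, 0.0827]
ee_rot: [[0.139, -0.973, 0.183], [-0.595, -0.23, -0.77], [0.792, -0.002, -0.611]]
wrist_force: [-0.5, -0.7, -4.0]
gripper_width: 0.19
O xk 0.1691 yk -0.6276 z 0.0941 F [-0.5 -0.7 -4. ] Fxk -0.6 Fyk 0.6 M [2.45 0.56 0.02] phi -52.4
tool vec of: down [-0.792  0.002  0.611] xk [-0.611  0.    -0.792] yk [ 0.002  1.    -0.001]
```

```bash
python3 -m crank '[{"linear":[-0.0012,0,0.0009],"delta_rot":[0,0,0],"gripper":0},{"linear":[-0.0008,0,0.0006],"delta_rot":[0,0,0],"gripper":0},{"linear":[0,0,0],"delta_rot":[0,0,0],"gripper":0},{"linear":[0,0,0],"delta_rot":[0,0,0],"gripper":0}]'
python3 g.py; python3 st.py 23 side wrist
```

```text
time_s: 25.68
tcp_pos: [0.5894, 0.2356, 0.0812]
ee_rot: [[0.138, -0.973, 0.183], [-0.594, -0.229, -0.771], [0.792, -0.003, -0.61]]
wrist_force: [0.2, -1.5, 1.7]
gripper_width: 0.19
O xk 0.1690 yk -0.6277 z 0.0926 F [ 0.2 -1.5  1.7] Fxk -1.5 Fyk 0.1 M [ 1.24  0.26 -0.  ] phi -52.4
tool vec of: down [-0.792  0.003  0.61 ] xk [-0.61   0.001 -0.792] yk [ 0.003  1.    -0.001]
[0.5894 0.2356 0.0812] [[0.138, -0.973, 0.183], [-0.594, -0.229, -0.771], [0.792, -0.003, -0.61]] J [ 51.4  43.6 -14.2  40.2 -75.2 -64.4] F [ 0.2 -1.5  1.7] M [ 1.24  0.26 -0.  ] w 0.19
```

View pics/side23.png

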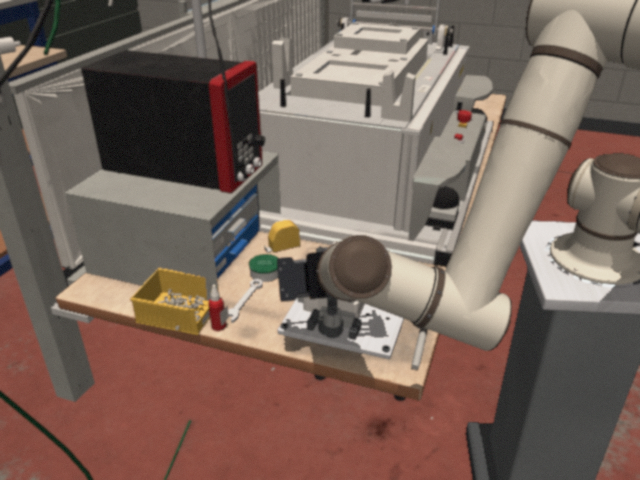

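View pics/wrist23.png

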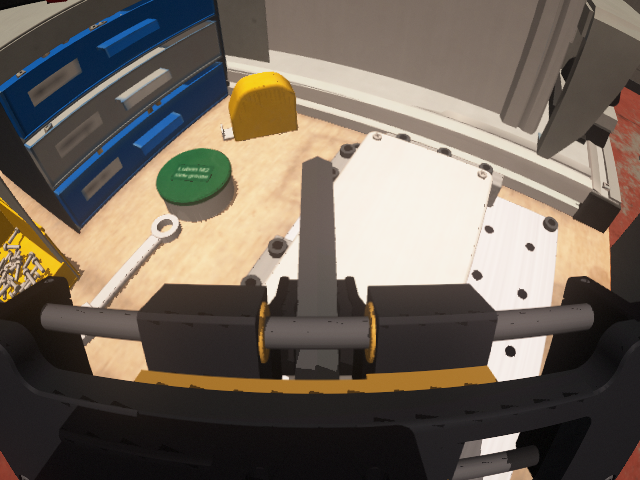

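Key seated (5 N on the floor, origin height as expected). Bolt axis is therefore at about (0.572, 0.309). I'll release, then swing the open fingers upright, straddling the long arm farther out.

```bash
python3 -m crank '[{"linear":[0,0,0],"delta_rot":[0,0,0],"gripper":42},{"linear":[0,0,0],"delta_rot":[0,0,0],"gripper":42},{"linear":[0,0,0],"delta_rot":[0,0,0],"gripper":42},{"linear":[0,0,0],"delta_rot":[0,0,0],"gripper":42}]'
python3 - <<'E'
from h import *
s=r.sense();print(s["gripper_width"],s["wrist_force"].round(1))
B=.169*xk()-.6276*YK;p=B-.110*xk()+.070*UP;T=tool(0);print(B,p);plan(p,T,7)
E
```

```text
time_s: 26.28
tcp_pos: [0.5892, 0.236, 0.0802]
ee_rot: [[0.139, -0.973, 0.183], [-0.595, -0.23, -0.77], [0.792, -0.002, -0.611]]
wrist_force: [0.1, 1.1, 0.3]
gripper_width: 0.415
0.4146232197968748 [0.1 1.1 0.3]
[0.57188865 0.30884644 0.        ] [0.59719413 0.20179677 0.07      ]
rot/row [-0.0003, -0.1305, -0.0002] deg/row 7.48 mm/row 5.2
[0.0019, 0.0, 0.0049]
[0.0025, 0.0, 0.0046]
[0.0031, 0.0, 0.0042]
[0.0036, 0.0, 0.0038]
[0.0041, 0.0, 0.0033]
[0.0045, 0.0, 0.0027]
[0.0048, 0.0, 0.0021]
```

```bash
python3 -m crank '[{"linear":[0.0019,0,0.0049],"delta_rot":[0,-0.1305,0],"gripper":42},{"linear":[0.0025,0,0.0046],"delta_rot":[0,-0.1305,0],"gripper":42},{"linear":[0.0031,0,0.0042],"delta_rot":[0,-0.1305,0],"gripper":42},{"linear":[0.0036,0,0.0038],"delta_rot":[0,-0.1305,0],"gripper":42},{"linear":[0.0041,0,0.0033],"delta_rot":[0,-0.1305,0],"gripper":42},{"linear":[0.0045,0,0.0027],"delta_rot":[0,-0.1305,0],"gripper":42},{"linear":[0.0048,0,0.0021],"delta_rot":[0,-0.1305,0],"gripper":42},{"linear":[0,0,0],"delta_rot":[0,0,0],"gripper":42}]'
python3 st.py 24 side wrist scene
```

```text
time_s: 27.28
tcp_pos: [0.5984, 0.1999, 0.071]
ee_rot: [[0.226, -0.974, 0.004], [-0.974, -0.226, 0.002], [-0.001, -0.004, -1.0]]
wrist_force: [0.0, 0.6, 0.1]
gripper_width: 0.415
[0.5984 0.1999 0.071 ] [[0.226, -0.974, 0.004], [-0.974, -0.226, 0.002], [-0.001, -0.004, -1.0]] J [ 33.2  30.4  -9.6   0.  -49.9 -20.2] F [0.  0.6 0.1] M [ 0.08 -0.05 -0.01] w 0.415
```

View pics/wrist24.png

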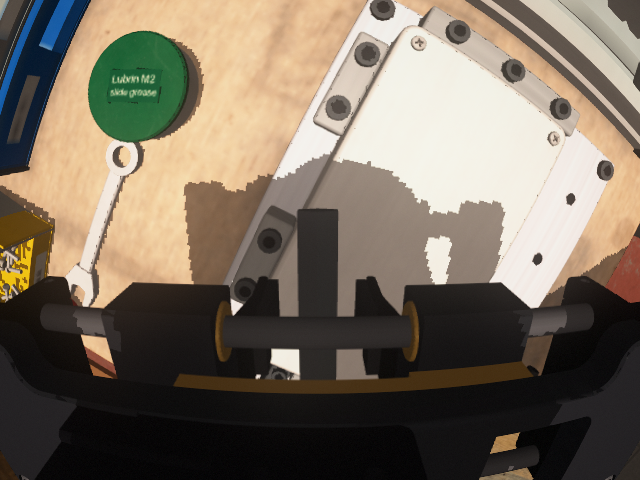

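View pics/side24.png

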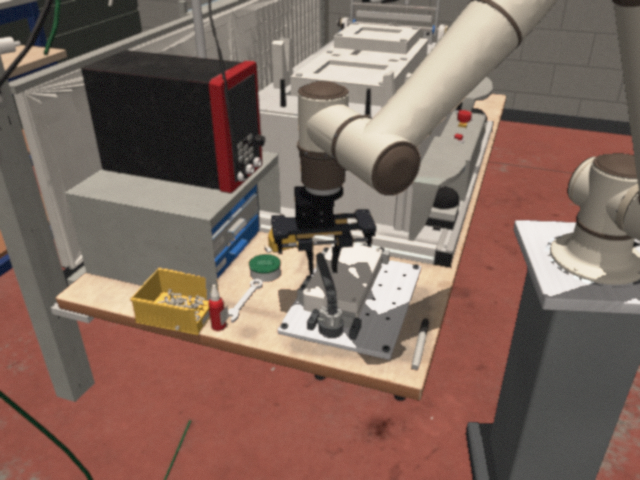

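View pics/scene24.png

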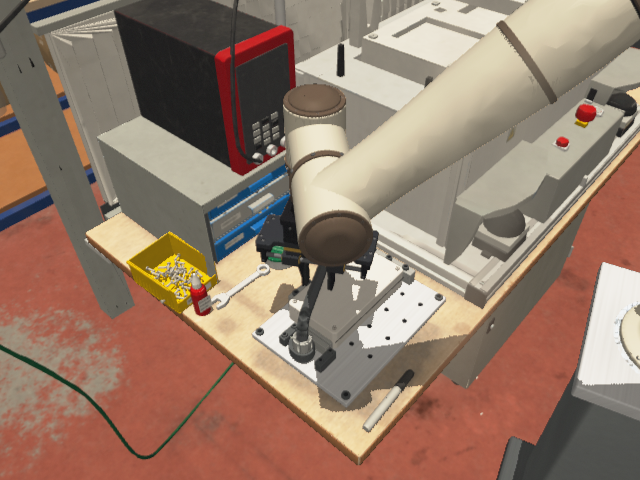

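```bash
python3 -m crank '[{"linear":[0,0,0],"delta_rot":[0,0,0],"gripper":28},{"linear":[-0.0003,0.0078,0],"delta_rot":[0,0,0.07],"gripper":28},{"linear":[-0.0003,0.0078,0],"delta_rot":[0,0,0.07],"gripper":28},{"linear":[-0.0003,0.0078,0],"delta_rot":[0,0,0.07],"gripper":28},{"linear":[-0.0003,0.0078,0],"delta_rot":[0,0,0.07],"gripper":28},{"linear":[-0.0003,0.0078,0],"delta_rot":[0,0,0.07],"gripper":28},{"linear":[0,0,0],"delta_rot":[0,0,0],"gripper":28}]'
cat > q.py <<'E'
from h import *
s=r.sense();T=s["ee_rot"];B=np.array([.5719,.3088]);v=s["tcp_pos"][:2]-B
F=s["wrist_force"]
print("pos ang %.1f"%np.degrees(np.arctan2(v[1],v[0])),"rad %.4f"%np.linalg.norm(v),"tool yaw %.1f"%np.degrees(np.arctan2(T[1,0],T[0,0])),"z %.4f"%s["tcp_pos"][2],"Ftool",(T.T@F).round(1),"w",round(s["gripper_width"],3),"J",s["joints"].round(0))
E
python3 q.py
```

```text
time_s: 28.3
tcp_pos: [0.5598, 0.2006, 0.0709]
ee_rot: [[-0.115, -0.993, 0.006], [-0.993, 0.115, 0.001], [-0.001, -0.006, -1.0]]
wrist_force: [3.4, -1.2, 1.3]
gripper_width: 0.28
pos ang -96.4 rad 0.1089 tool yaw -96.6 z 0.0709 Ftool [ 0.7 -3.6 -1.2] w 0.28 J [ 35.  27. -15.   0. -47. -42.]
```

```bash
python3 -m crank '[{"linear":[-0.0005,0.011,0],"delta_rot":[0,0,0.1],"gripper":28},{"linear":[-0.0005,0.011,0],"delta_rot":[0,0,0.1],"gripper":28},{"linear":[-0.0005,0.011,0],"delta_rot":[0,0,0.1],"gripper":28},{"linear":[-0.0005,0.011,0],"delta_rot":[0,0,0.1],"gripper":28},{"linear":[-0.0005,0.011,0],"delta_rot":[0,0,0.1],"gripper":28},{"linear":[-0.0005,0.011,0],"delta_rot":[0,0,0.1],"gripper":28},{"linear":[0,0,0],"delta_rot":[0,0,0],"gripper":28}]'
python3 q.py; python3 st.py 25 wrist scene
```

```text
time_s: 29.18
tcp_pos: [0.4996, 0.2267, 0.0703]
ee_rot: [[-0.655, -0.756, 0.004], [-0.756, 0.655, 0.001], [-0.003, -0.003, -1.0]]
wrist_force: [3.9, -1.3, 2.1]
gripper_width: 0.277
pos ang -131.4 rad 0.1094 tool yaw -130.9 z 0.0703 Ftool [-1.6 -3.9 -2.1] w 0.277 J [ 41.  24. -22.   0. -44. -82.]
[0.4996 0.2267 0.0703] [[-0.655, -0.756, 0.004], [-0.756, 0.655, 0.001], [-0.003, -0.003, -1.0]] J [ 41.4  23.8 -21.8   0.2 -44.2 -82.4] F [ 3.9 -1.3  2.1] M [-0.26 -1.08  0.03] w 0.277
```

View pics/scene25.png

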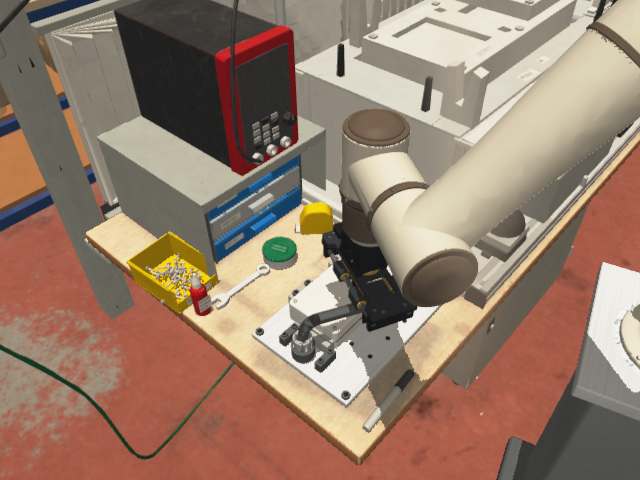

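View pics/wrist25.png

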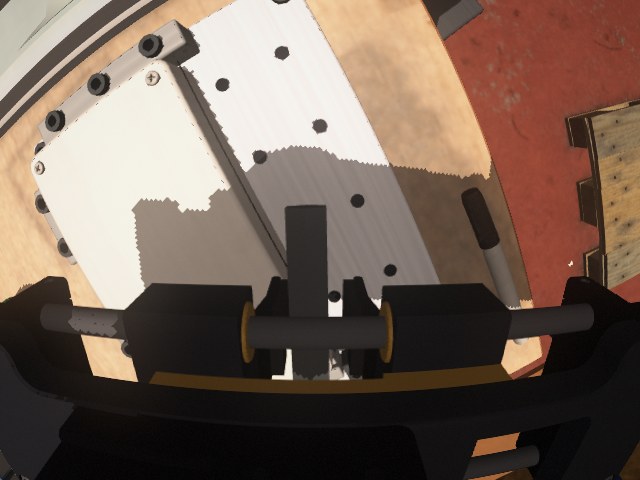

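```bash
python3 -m crank '[{"linear":[-0.0005,0.011,0],"delta_rot":[0,0,0.1],"gripper":28},{"linear":[-0.0005,0.011,0],"delta_rot":[0,0,0.1],"gripper":28},{"linear":[-0.0005,0.011,0],"delta_rot":[0,0,0.1],"gripper":28},{"linear":[-0.0005,0.011,0],"delta_rot":[0,0,0.1],"gripper":28},{"linear":[-0.0005,0.011,0],"delta_rot":[0,0,0.1],"gripper":28},{"linear":[-0.0003,0.0088,0],"delta_rot":[0,0,0.08],"gripper":28},{"linear":[0,0,0],"delta_rot":[0,0,0],"gripper":28}]'
python3 q.py
```

```text
time_s: 30.15
tcp_pos: [0.4646, 0.278, 0.0693]
ee_rot: [[-0.962, -0.271, 0.0], [-0.271, 0.962, -0.002], [0.0, -0.002, -1.0]]
wrist_force: [2.7, -2.6, 0.8]
gripper_width: 0.278
pos ang -164.0 rad 0.1117 tool yaw -164.3 z 0.0693 Ftool [-1.9 -3.2 -0.8] w 0.278 J [  48.   23.  -23.    0.  -44. -122.]
```

```bash
python3 -m crank '[{"linear":[-0.0001,0.0055,0],"delta_rot":[0,0,0.05],"gripper":28},{"linear":[-0.0001,0.0044,0],"delta_rot":[0,0,0.04],"gripper":28},{"linear":[0,0,0],"delta_rot":[0,0,0],"gripper":28}]'
python3 q.py
python3 -m crank '[{"linear":[-0.0001,0.0035,0],"delta_rot":[0,0,0.03],"gripper":28},{"linear":[-0.0001,0.0035,0],"delta_rot":[0,0,0.03],"gripper":28},{"linear":[0,0,0],"delta_rot":[0,0,0],"gripper":28}]'
python3 q.py; python3 st.py 26 wrist scene side
```

```text
time_s: 30.52
tcp_pos: [0.4623, 0.2871, 0.0692]
ee_rot: [[-0.983, -0.183, 0.0], [-0.183, 0.983, -0.002], [0.0, -0.002, -1.0]]
wrist_force: [2.6, -4.4, 1.1]
gripper_width: 0.28
pos ang -168.8 rad 0.1118 tool yaw -169.4 z 0.0692 Ftool [-1.7 -4.8 -1.1] w 0.28 J [  49.   24.  -22.    0.  -44. -128.]
time_s: 30.9
tcp_pos: [0.4611, 0.2941, 0.0693]
ee_rot: [[-0.992, -0.123, -0.0], [-0.123, 0.992, -0.002], [0.0, -0.002, -1.0]]
wrist_force: [1.8, -4.1, 2.0]
gripper_width: 0.278
pos ang -172.4 rad 0.1118 tool yaw -172.9 z 0.0693 Ftool [-1.3 -4.3 -2. ] w 0.278 J [  50.   24.  -22.    0.  -44. -133.]
[0.4611 0.2941 0.0693] [[-0.992, -0.123, -0.0], [-0.123, 0.992, -0.002], [0.0, -0.002, -1.0]] J [ 4.960e+01  2.390e+01 -2.180e+01  1.000e-01 -4.440e+01 -1.325e+02] F [ 1.8 -4.1  2. ] M [-1.24 -0.65  0.04] w 0.278
```

View pics/scene26.png

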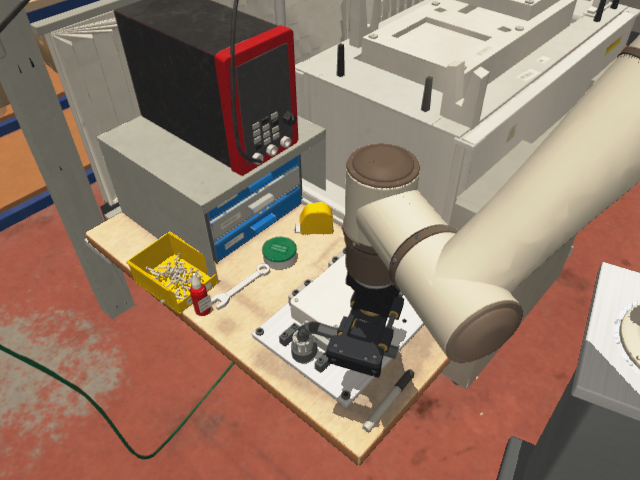

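View pics/wrist26.png

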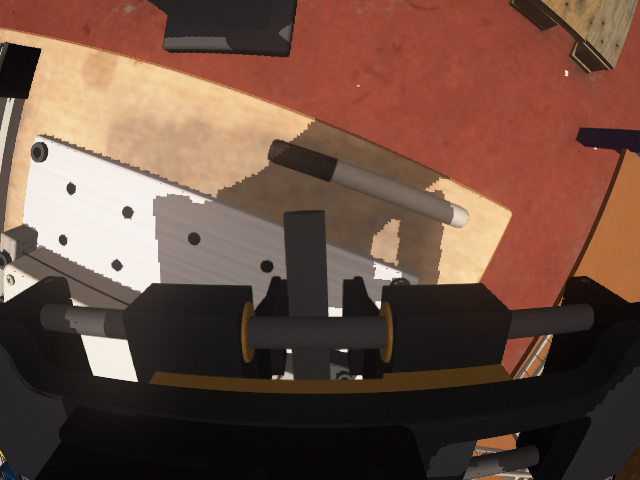

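```bash
python3 -m crank '[{"linear":[0,0.0033,0],"delta_rot":[0,0,0.03],"gripper":28},{"linear":[0,0,0],"delta_rot":[0,0,0],"gripper":28}]'
python3 q.py
python3 -m crank '[{"linear":[0,0.0033,0],"delta_rot":[0,0,0.03],"gripper":28},{"linear":[0,0,0],"delta_rot":[0,0,0],"gripper":28}]'
python3 q.py
```

```text
time_s: 31.3
tcp_pos: [0.4607, 0.298, 0.0694]
ee_rot: [[-0.996, -0.093, 0.001], [-0.093, 0.996, -0.001], [-0.0, -0.001, -1.0]]
wrist_force: [0.5, -3.5, 1.8]
gripper_width: 0.278
pos ang -174.5 rad 0.1117 tool yaw -174.7 z 0.0694 Ftool [-0.1 -3.5 -1.8] w 0.278 J [  50.   24.  -22.    0.  -44. -135.]
time_s: 31.55
tcp_pos: [0.4604, 0.3014, 0.0695]
ee_rot: [[-0.998, -0.063, 0.001], [-0.063, 0.998, -0.001], [-0.001, -0.001, -1.0]]
wrist_force: [0.2, -4.9, 1.4]
gripper_width: 0.279
pos ang -176.2 rad 0.1117 tool yaw -176.4 z 0.0695 Ftool [ 0.1 -4.9 -1.4] w 0.279 J [  50.   24.  -21.    0.  -45. -137.]
```

```bash
python3 -m crank '[{"linear":[0,0.0033,0],"delta_rot":[0,0,0.03],"gripper":28},{"linear":[0,0,0],"delta_rot":[0,0,0],"gripper":28}]'
python3 q.py
python3 -m crank '[{"linear":[0,0.0022,0],"delta_rot":[0,0,0.02],"gripper":28},{"linear":[0,0,0],"delta_rot":[0,0,0],"gripper":28}]'
python3 q.py
```

```text
time_s: 31.8
tcp_pos: [0.4603, 0.3047, 0.0695]
ee_rot: [[-0.999, -0.033, 0.001], [-0.033, 0.999, -0.001], [-0.001, -0.001, -1.0]]
wrist_force: [-0.6, -4.0, 2.2]
gripper_width: 0.28
pos ang -177.9 rad 0.1117 tool yaw -178.1 z 0.0695 Ftool [ 0.8 -4.  -2.2] w 0.28 J [  50.   24.  -21.    0.  -45. -139.]
time_s: 32.05
tcp_pos: [0.4603, 0.3071, 0.0696]
ee_rot: [[-1.0, -0.013, 0.001], [-0.013, 1.0, -0.0], [-0.001, -0.0, -1.0]]
wrist_force: [-2.4, -4.7, 2.5]
gripper_width: 0.282
pos ang -179.1 rad 0.1116 tool yaw -179.2 z 0.0696 Ftool [ 2.5 -4.6 -2.5] w 0.282 J [  51.   24.  -21.    0.  -45. -140.]
```

```bash
python3 -m crank '[{"linear":[0,0.0022,0],"delta_rot":[0,0,0.02],"gripper":28},{"linear":[0,0,0],"delta_rot":[0,0,0],"gripper":28}]'
python3 q.py; python3 st.py 27 wrist scene side
```

```text
time_s: 32.3
tcp_pos: [0.4603, 0.3091, 0.0696]
ee_rot: [[-1.0, 0.007, 0.001], [0.007, 1.0, -0.001], [-0.001, -0.001, -1.0]]
wrist_force: [-1.1, -5.6, 2.9]
gripper_width: 0.281
pos ang 179.9 rad 0.1116 tool yaw 179.6 z 0.0696 Ftool [ 1.  -5.6 -2.9] w 0.281 J [  51.   24.  -21.    0.  -45. -141.]
[0.4603 0.3091 0.0696] [[-1.0, 0.007, 0.001], [0.007, 1.0, -0.001], [-0.001, -0.001, -1.0]] J [ 5.070e+01  2.440e+01 -2.080e+01  1.000e-01 -4.480e+01 -1.411e+02] F [-1.1 -5.6  2.9] M [-1.53  0.26  0.02] w 0.281
```

View pics/wrist27.png

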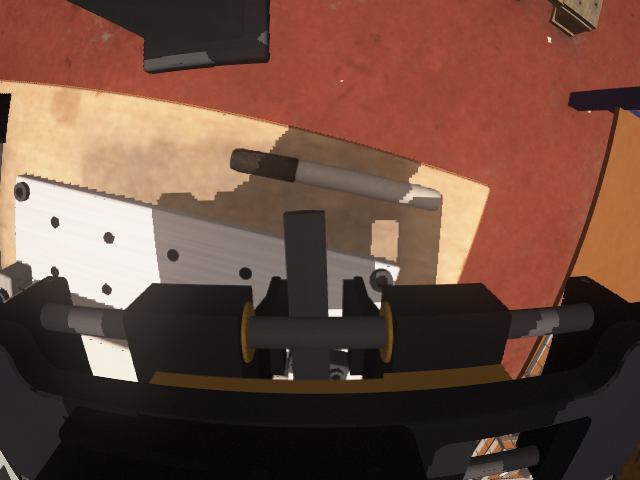

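```bash
python3 - <<'E'
from h import *
c=capture("wrist");B=np.array([.5719,.3088])
for z in(.09,.1): 
    p=onz(c,304.5,212,z,True);v=p[:2]-B;print(z,p.round(4),np.degrees(np.arctan2(v[1],v[0])).round(1),np.linalg.norm(v).round(4))
S=cv2.imread("pics/scene27.png")[280:400,250:380];cv2.imwrite("pics/k27.png",cv2.resize(S,None,fx=5,fy=5,interpolation=cv2.INTER_CUBIC))
E
```

```text
0.09 [0.4147 0.3039 0.09  ] -178.2 0.1573
0.1 [0.4126 0.3042 0.1   ] -178.4 0.1593
```

View pics/k27.png

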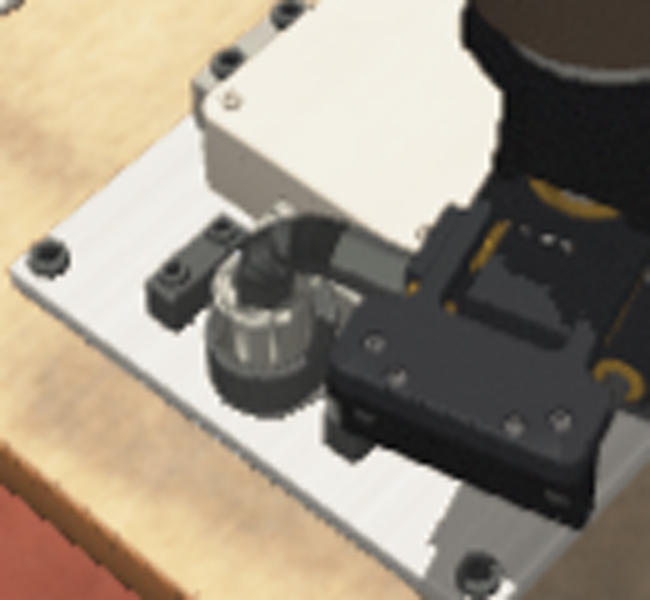

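```bash
python3 -m crank '[{"linear":[0,0.0028,0],"delta_rot":[0,0,0.025],"gripper":28},{"linear":[0,0,0],"delta_rot":[0,0,0],"gripper":28},{"linear":[0,0,0],"delta_rot":[0,0,0],"gripper":28}]'
python3 q.py
```

```text
time_s: 32.88
tcp_pos: [0.4603, 0.3117, 0.0696]
ee_rot: [[-0.999, 0.032, 0.001], [0.032, 0.999, -0.001], [-0.001, -0.001, -1.0]]
wrist_force: [-2.8, -5.5, 3.2]
gripper_width: 0.284
pos ang 178.5 rad 0.1116 tool yaw 178.2 z 0.0696 Ftool [ 2.6 -5.6 -3.2] w 0.284 J [  51.   25.  -21.    0.  -45. -143.]
```

Tool has turned the key about 102° (including free play) and the force is creeping up. I'll back off, open, lift clear and inspect.

```bash
python3 -m crank '[{"linear":[0,-0.004,0],"delta_rot":[0,0,0],"gripper":50},{"linear":[0,-0.002,0],"delta_rot":[0,0,0],"gripper":50},{"linear":[0,0,0],"delta_rot":[0,0,0],"gripper":50},{"linear":[0,0,-0.03],"delta_rot":[0,0,0],"gripper":50},{"linear":[0,0,-0.05],"delta_rot":[0,0,0],"gripper":50},{"linear":[0.03,0,-0.05],"delta_rot":[0,0,0],"gripper":50},{"linear":[0.03,0,-0.05],"delta_rot":[0,0,0],"gripper":50},{"linear":[0,0.03,-0.03],"delta_rot":[0,0,0],"gripper":50},{"linear":[0,0,0],"delta_rot":[0,0,0],"gripper":50}]'
python3 st.py 28 wrist scene side; python3 - <<'E'
import cv2
a=cv2.imread("pics/scene28.png")[235:415,240:450] if 0 else cv2.imread("pics/scene28.png")[235:415,240:450];cv2.imwrite("pics/k28.png",cv2.resize(a,None,fx=3.3,fy=3.3,interpolation=cv2.INTER_CUBIC))
E
```

```text
time_s: 34.0
tcp_pos: [0.4019, 0.3412, 0.2827]
ee_rot: [[-1.0, 0.03, 0.007], [0.03, 1.0, 0.007], [-0.007, 0.007, -1.0]]
wrist_force: [0.2, -0.7, -0.6]
gripper_width: 0.503
[0.4019 0.3412 0.2827] [[-1.0, 0.03, 0.007], [0.03, 1.0, 0.007], [-0.007, 0.007, -1.0]] J [ 5.800e+01  9.900e+00 -7.800e+00  1.000e-01 -7.180e+01 -1.498e+02] F [ 0.2 -0.7 -0.6] M [-0.01 -0.13  0.02] w 0.503
```

View pics/k28.png

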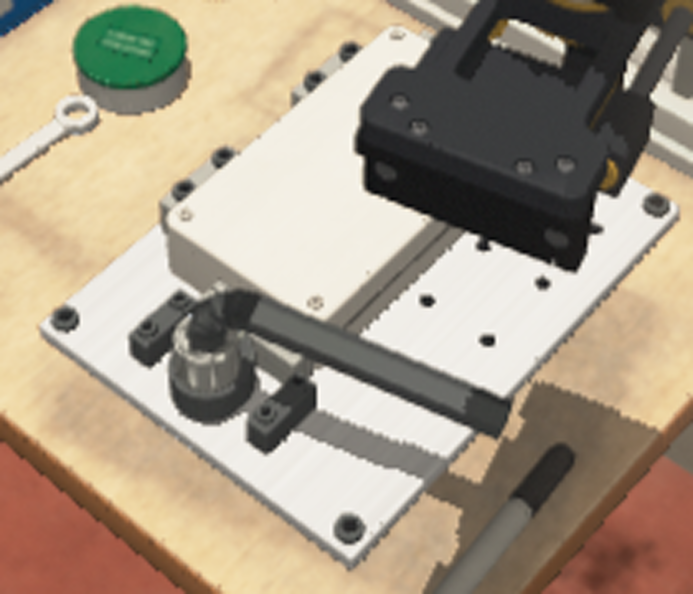

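View pics/wrist28.png

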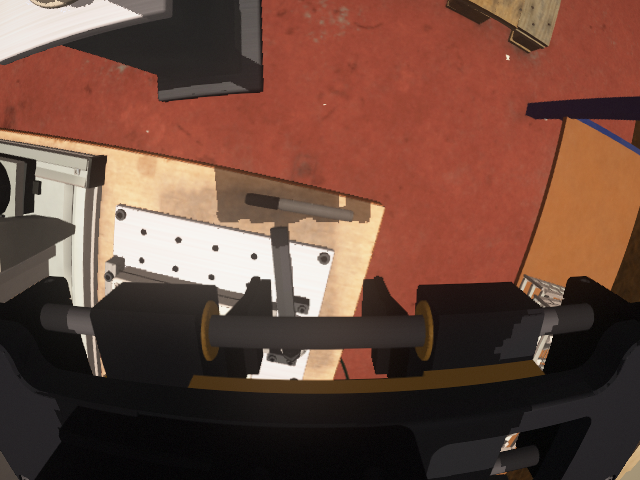

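View pics/side28.png

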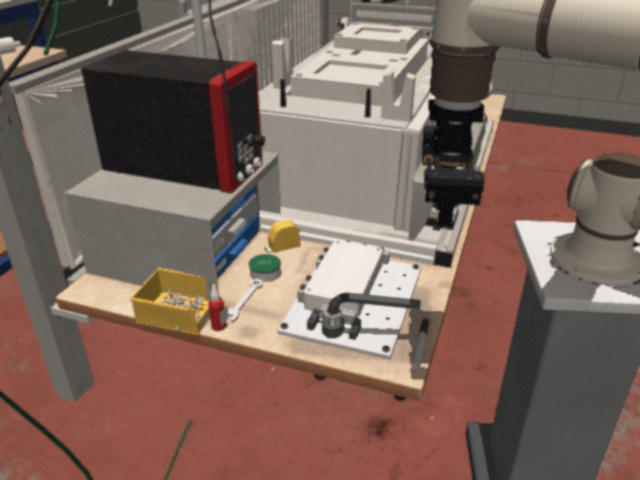

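```bash
python3 - <<'E'
import cv2
a=cv2.imread("pics/side28.png")[230:380,270:440];cv2.imwrite("pics/k29.png",cv2.resize(a,None,fx=4,fy=4,interpolation=cv2.INTER_CUBIC))
a=cv2.imread("pics/scene28.png")[305:370,275:400];cv2.imwrite("pics/k30.png",cv2.resize(a,None,fx=6,fy=6,interpolation=cv2.INTER_CUBIC))
E
```

```text
(no output)
```

View pics/k29.png

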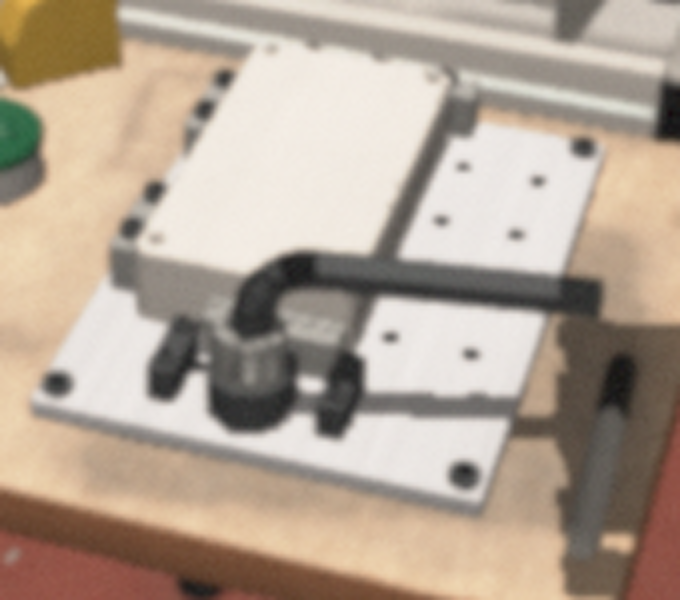

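View pics/k30.png

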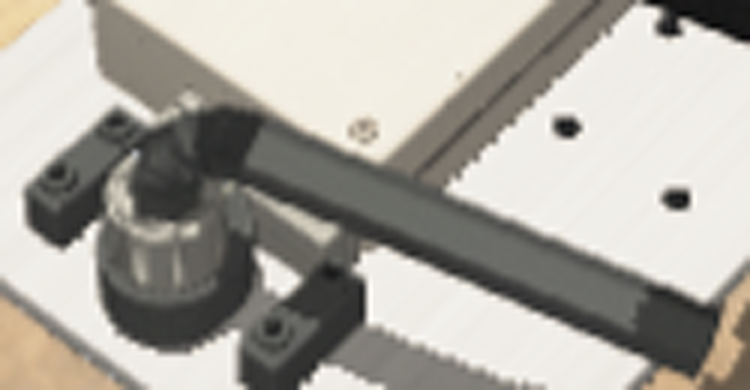

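```bash
python3 - <<'E'
from h import *
S=capture("scene");D=capture("side")
s=lambda u,v:(275+u/6,305+v/6);z=lambda u,v:(240+u/3.3,235+v/3.3);y=lambda u,v:(270+u/4,230+v/4)
tip=tri(ray(S,*s(680,330)),ray(D,*y(595,297)));print("long tip",tip.round(4))
el=tri(ray(S,*s(255,150)),ray(D,*y(315,268)));print("arm start",el.round(4))
v=tip-el;print("len",np.linalg.norm(v),"yaw",np.degrees(np.arctan2(v[1],v[0])),"pitch",np.degrees(np.arcsin(v[2]/np.linalg.norm(v))))
B=np.array([.5719,.3088]);w=tip[:2]-B;print("tip from bolt",np.linalg.norm(w),np.degrees(np.arctan2(w[1],w[0])))
f=lambda p:topl(p).round(1)[:2]
print("scene LN",f(onz(S,*z(316,302),.054)),"LF",f(onz(S,*z(185,214),.054)),"RF",f(onz(S,*z(397,33),.054)))
print("side LF",f(onz(D,*y(156,240),.054)),"RF",f(onz(D,*y(270,47),.054)),"RN",f(onz(D,*y(437,77),.054)))
E
```

```text
long tip [0.4202 0.3113 0.0892]
arm start [0.5414 0.3107 0.0953]
len 0.12138560384639112 yaw 179.69584958901177 pitch -2.9169341095303394
tip from bolt 0.1517028225927489 179.04543737774688
scene LN [-16.6  64.7] LF [73.6 64.6] RF [  73.7 -116.5]
side LF [72.2 65.2] RF [  72.5 -117. ] RN [ -20.1 -116.7]
```

```bash
python3 - <<'E'
from station import r,workorder
s=r.sense();print(s["time_s"],s["wrist_force"].round(1));print(workorder.finish_job())
E
```

```text
34.25 [ 0.  -0.6 -0.1]
the job is handed in; nothing more can be done
None
```

I handed the job in at 34.3 s. No verdict came back, so this rests on my own last checks.

**What I did**
- **Box:** I pushed it back along the plate, then pressed the right and left near corners in turn until both sides sat on the stops.
- **Key:** I drew it out, flipped it and seated the short arm. The first attempts landed on the rim and turned the key about 9° in the pads. I levelled it and shifted it; it then went in freely to the floor.
- **Bolt:** I turned it clockwise with the open fingers straddling the long arm, at a steady 4–6 N. Then I opened, lifted clear and left the key in place.

**Last checks, from the scene and side cameras (about ±2 mm)**

| Check | Measured | Expected |
|---|---|---|
| Box middle, scene view | about (28.5, −26) mm on the plate | (28, −25) mm |
| Key long tip, distance from bolt axis | 151.7 mm | 151.5 mm |
| Key long tip, height | 89 mm | 94.5 mm, less any sag |
| Long arm | 3° below level | within 12.6° |
| Key turned in total | about 103° | 90° plus free play |

- **Bolt turn:** it was not measured directly. Subtracting 7–14° of free play puts the bolt at or very near its stop, but I never felt a sharp rise in force there.
- **Disagreement between views:** for the box's near side, the scene view puts the left screw at x = −16.6 mm and the side view puts the right screw at −20.1 mm. The far-side screws agree within about 1.5 mm, so I put this down to camera error.
- **Other things:** the pen, tin, tape measure and spanner looked undisturbed. I judged that by eye only.

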